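# Lift a ceramic ring set out of its cradle on a carrying rod

## Robot

A 6-joint arm with a two-finger parallel gripper is mounted at the origin on the work surface. World frame = base frame: x ahead of the robot, y to its left, z up, the work surface at z = 0. Lengths are in m, angles in rad, forces in N, time in s.
With the tool pointing down it reaches from about 0.425 to 0.95 m from the base axis. Payload 3.5 kg.
Tool frame: the origin (TCP) lies at the very end of the fingers, on their centre line; the grasp point (between the pads) lies 19 mm behind it; z points along the fingers, y is the direction in which the jaws open and shut (so a half turn about z gives the same grasp; the last joint's range is limited). The gripper opens to 85 mm and grips with 20 to 120 N. Pads are 22 mm wide; open, the fingers measure 114 mm over their backs; the gripper's body (76 mm by 85 mm) begins 54 mm behind the grasp point. The pads swing forward as they close: fully open they stand 13 mm farther back than shut.
Start: joints at [-1.43, 0.286, 1.577, -0, 1.279, -0.15], TCP at [0.194, -0.647, 0.193] pointing down, gripper open.
Joint ranges: [-2.77, 2.77], [-0.9, 2.22], [0.21, 2.48], [-1.53, 4.67], [0.24, 2.81], [-2.84, 2.84]. Speed limits (rad/s): [2.79, 2.79, 3.14, 3.14, 3.14, 3.14].

## Interface

Orientations are given as a unit quaternion [x, y, z, w].
In Python, from plant import ctrl, imaging gives the robot as it stands.
- The arm moves only by the shell command python3 -m creep 'ROWS' [OPENING] [FORCE]. ROWS is JSON, one flat list of numbers, 4 for each row, row after row: the shift along the tool's x, y, z in units of 25 mm (1.0 is 25 mm), then the turn about the tool's z in units of 5 degrees (1.0 is 5 degrees). A call has 1 to 20 rows; each row is the pose to reach, as a shift and turn from the pose commanded when the call began, along the tool's axes at that moment; what a row does not reach only later rows make up. A row lasts 1/12 s, in which the tool goes at most 41.7 mm and 7.16 degrees, less where a joint would pass 70% of its speed; a pose out of reach is approached as far as the arm can. A call with a gripper value outside its range is refused whole. OPENING is the closure in counts, from 0 (fully open) to 255 (shut), set as the call begins (- or left out, the last holds). The fingers move at their own pace and stop on an object; FORCE is the grip in N (left out, the last holds). Time passes only in rows, so rows that repeat a pose let the fingers close. It gives the time, the measured TCP pose, the force and the opening at its end, in the units of the state.
- ctrl.get_state(): the state, without advancing time (a new reading comes with each control period).
- imaging.read_camera(name): name is "side" or "top"; returns the picture (480x640x3 uint8, red, green, blue); there is no depth.
- imaging.camera_info(name): a dict with "intrinsics" (3x3 intrinsics, pixels), "origin" and "attitude" of the camera in the world. Camera axes: x right, y down, z forward; pixel columns grow to the right and rows downward; lengths in m; the calibration is good to about 2 mm. A picture is of the moment at which its call begins. camera_info takes no time and is no camera call.
- ctrl.sign_off(): hands the job in, once; it reports no verdict.
Trained networks look in the newest picture that a camera, given by its name, has taken for a name from the list of things; names that differ only in an ending like _2 or _b are one class to them, and where a whole thing is asked for, a point or a joint stands for the part that bears it (a point fixed in the world has none). Each returns a list of dicts, best first, with "p" (0 to 1); they miss things now and then, are a little off and sometimes report something else, mostly with a low value. They report only what shows in the picture. A call takes as long as a camera call. They do not tell look-alikes from the thing itself.
- imaging.silhouettes(camera, name): "mask" (480x640 bool, what is visible of it) and "uv" ([column, row] in pixels, amid what is visible of it).
The state is a dict: "time": time; "qpos": joint angles; "dq": joint speeds; "joint_efforts": joint torques, N m; "eef_pos": TCP position; "tcp_rot": TCP orientation; "contact_force": force on the tool from outside, world axes, zero at the start; "wrist_torque": the same for the moment, N m; "opening": opening from 0.0 (shut) to 1.0 (fully open).
Only numpy, scipy, OpenCV 4.12 (cv2) and the standard library are available. Lean on these libraries where they do the work, as an engineer would, in place of code of your own. Each camera call takes 0.05 s, during which the arm holds its last target.

## Task

Take the red-handled rod from its stand, thread it through the four white ceramic rings in the blue cradle and press on gently, by feel, until the rod's collar squeezes the closed-up set firmly (about 7 N) against the sprung orange end pad; the rings chip above 15 N. Then lift all four rings out together on the rod and hang the rod back in both forks of its stand, with the rings hanging on it between the collar and the far fork. Do not touch the rings with the gripper, and leave the battery pack, the nut and the plug alone.

Things in the scene. Friction and masses are not known exactly. Their poses are not given: they have to be found in the camera images.
- rod: Steel carrying rod, 201 mm long, 150 g, lying level in its stand. Origin on its axis at the collar's working face; x along the rod to its tip, z up. Spindle: 10 mm diameter, x = 0 to 110 mm, the last 10 mm a cone down to a 3 mm nose. Collar: 22 mm diameter, x = 0 to -6 mm. Square neck 10 x 10 mm: x = -6 to -35 mm. Red handle: x = -35 to -91 mm.
- rod_handle (a point): Middle of the rod's red plastic handle, on the rod's axis, 63 mm behind the rod's origin: a bar 16 mm wide (y), 28 mm tall (z), 56 mm long (x). Take the rod here by its two sides, from above. Axes as the rod's.
- stand: Fixed stand, dark base 170 x 70 x 10 mm, two aluminium forks. Origin on the bench; x is the way the rod's tip points, z up. A rod lying in both forks has its axis 70 mm above the bench, above the stand's x axis; the rod's origin then lies at stand x = 0, with room for 9 mm either way (at the start within 5 mm).
- fork_near (a point): Floor of the slot of the stand's near fork, 65 mm above the bench, at stand x = -20 mm: takes the rod's neck, between handle and collar. Each fork is 10 mm thick and 40 mm wide, its slot 14 mm wide and open upwards, with flaring blue lips up to 86 mm above the bench.
- fork_far (a point): Floor of the slot of the stand's far fork, like the near one, at stand x = +85 mm: takes the spindle near its tip.
- cradle: Fixed blue V trough on a dark base 165 x 90 mm. Origin on the bench; x is the way the rod is pushed in, z up. Trough from x = -40 to +80 mm, open above and at its -x end, sides up to 59 mm high. Rings stand in it on edge, loose, about 2 mm apart, hole centres 65 mm above the bench over the cradle's x axis. They slide when pushed (all four: 1 to 2 N).
- cradle_end (a point): Bench-level point at cradle x = 47 mm. Above it, across the trough, is an orange sprung pad (6 N per mm from zero, 10 mm travel) clamped at a different place each time: its face lies anywhere within 16 mm either way of this x, so find it by feel. Pad and the 80 mm posts behind (x = 108 to 116) leave a gap 20 mm wide, open upwards, for the rod's tip.
- ring1: White ceramic ring 1 of 4, standing on edge: 44 mm outside diameter, 14 mm thick, round hole of 14 mm through it, about 45 g. Origin at the middle of the hole, halfway through the thickness; its x axis is the hole's axis. First one met by the rod, nearest the trough's open end.
- ring2: White ceramic ring 2 of 4, standing on edge: 44 mm outside diameter, 14 mm thick, round hole of 14 mm through it, about 45 g. Origin at the middle of the hole, halfway through the thickness; its x axis is the hole's axis. Second along the trough.
- ring3: White ceramic ring 3 of 4, standing on edge: 44 mm outside diameter, 14 mm thick, round hole of 14 mm through it, about 45 g. Origin at the middle of the hole, halfway through the thickness; its x axis is the hole's axis. Third along the trough.
- ring4: White ceramic ring 4 of 4, standing on edge: 44 mm outside diameter, 14 mm thick, round hole of 14 mm through it, about 45 g. Origin at the middle of the hole, halfway through the thickness; its x axis is the hole's axis. Last, nearest the orange pad. With the set closed up on the rod against the collar, ring centres lie 7, 21, 35 and 49 mm from the rod's origin.
- battery: Bystander: upright black battery pack with a red band, 45 x 75 x 95 mm. Origin at the middle of its underside. Not to be moved.
- nut: Bystander: steel thumb nut, 36 mm wide, with a 12 mm stem, 35 mm tall. Origin at the middle of its underside. Not to be moved.
- plug: Bystander: yellow plastic plug, 32 mm wide, 30 mm tall. Origin at the middle of its underside. Not to be moved.
Not all that is in view belongs to the job. What is meant by the rod is not pink or turquoise, and is the smaller of those in its own colour.

How it is judged:
On the way, in this order (a step that is already met when the one before it is completed fails the run):
1. the rod is through all four rings and its collar presses the closed-up set against the end pad with more than 4 N for 0.3 s (contact force between ring4 and cradle above 4 N and contact force between rod and ring1 above 4 N and x of ring4 in the frame of rod below 0.053 m and y of ring1 in the frame of rod between -0.006 and 0.006 m and z of ring1 in the frame of rod between -0.006 and 0.006 m and y of ring2 in the frame of rod between -0.006 and 0.006 m and z of ring2 in the frame of rod between -0.006 and 0.006 m and y of ring3 in the frame of rod between -0.006 and 0.006 m and z of ring3 in the frame of rod between -0.006 and 0.006 m and y of ring4 in the frame of rod between -0.006 and 0.006 m and z of ring4 in the frame of rod between -0.006 and 0.006 m), for 0.3 s.
2. all four rings are lifted clear of the cradle together on the rod, 30 mm or more (height (world z) of each of ring1, ring2, ring3, ring4 above 0.095 m and y of ring1 in the frame of rod between -0.006 and 0.006 m and z of ring1 in the frame of rod between -0.006 and 0.006 m and y of ring2 in the frame of rod between -0.006 and 0.006 m and z of ring2 in the frame of rod between -0.006 and 0.006 m and y of ring3 in the frame of rod between -0.006 and 0.006 m and z of ring3 in the frame of rod between -0.006 and 0.006 m and y of ring4 in the frame of rod between -0.006 and 0.006 m and z of ring4 in the frame of rod between -0.006 and 0.006 m), for 0.2 s.
At the end, for the whole second after the job is handed in: The rod lies at rest in both forks of its stand: its origin within 11 mm along, 5 mm across and 4 mm in height of its place there, its axis within 0.06 rad of the stand's; all four rings hang still on its spindle between the collar and the far fork (each hole centre within 6 mm of the rod's axis) (x of rod in the frame of stand between -0.011 and 0.011 m and y of rod in the frame of stand between -0.005 and 0.005 m and z of rod in the frame of stand between 0.066 and 0.074 m and angle between the x axis of rod and the x axis of stand, either way round below 0.06 rad and x of ring1 in the frame of rod above 0.004 m and x of ring4 in the frame of rod below 0.08 m and y of ring1 in the frame of rod between -0.006 and 0.006 m and z of ring1 in the frame of rod between -0.006 and 0.006 m and y of ring2 in the frame of rod between -0.006 and 0.006 m and z of ring2 in the frame of rod between -0.006 and 0.006 m and y of ring3 in the frame of rod between -0.006 and 0.006 m and z of ring3 in the frame of rod between -0.006 and 0.006 m and y of ring4 in the frame of rod between -0.006 and 0.006 m and z of ring4 in the frame of rod between -0.006 and 0.006 m and linear speed of rod below 0.02 m/s and linear speed of each of ring1, ring2, ring3, ring4 below 0.03 m/s); the robot touches nothing.
It fails at once if a ring is pressed against the cradle or its pad with more than 15 N (contact force between any of ring1, ring2, ring3, ring4 and cradle above 15 N).
It fails at once if the rod presses on a ring with more than 18 N (contact force between rod and ring1 above 18 N or contact force between rod and ring2 above 18 N or contact force between rod and ring3 above 18 N or contact force between rod and ring4 above 18 N).
It fails at once if the rod strikes the cradle or its pad with more than 10 N (contact force between rod and cradle above 10 N).
It fails at once if the gripper or arm touches a ring (contact force between any of the fingers, the arm and ring1 above 0.5 N or contact force between any of the fingers, the arm and ring2 above 0.5 N or contact force between any of the fingers, the arm and ring3 above 0.5 N or contact force between any of the fingers, the arm and ring4 above 0.5 N).
It fails at once if the battery pack, the nut or the plug is moved more than 15 mm (distance of any of battery, nut, plug from where it was at the start of the episode above 0.015 m).
It also fails if it takes over 72 s, if anything falls off the work surface, if the arm or the gripper's body presses on something with over 40 N, if the wrist force passes 120 N, or if a joint passes its speed limit or range.

## Working session

There is one attempt and no reset: what is moved stays moved. The work goes in short steps, Python scripts to look and compute and a shell command to move; the robot and the scene stay as the last step left them, time stands still between calls to the robot, and variables do not carry over. Pictures are saved under pics/ and viewed, and the job is handed in when it is done.

```bash
ls; mkdir -p pics
python3 - <<'E'
from plant import ctrl, imaging
import cv2
s=ctrl.get_state(); print({k:(v if not hasattr(v,'round') else v) for k,v in s.items()})
for n in ("side","top"):
    im=imaging.read_camera(n); cv2.imwrite(f"pics/{n}0.png",im[:,:,::-1]); print(n,imaging.camera_info(n))
E
```

```text
pics
{'time': 0.0, 'qpos': array([-1.42997696e+00,  2.87226481e-01,  1.57816756e+00, -3.01909024e-05,
        1.27859554e+00, -1.49997919e-01]), 'dq': array([ 2.14671416e-04, -9.27223443e-04, -2.23914867e-03,  5.19756228e-04,
       -5.61997879e-04, -2.23731796e-06]), 'joint_efforts': array([-1.08067964e-04, -4.05985343e+01, -2.92626446e+01, -6.49694903e-05,
        5.79593150e-03, -1.70135884e-06]), 'eef_pos': array([ 0.19346215, -0.64590382,  0.19121185]), 'tcp_rot': array([ 9.89445434e-01,  1.44900990e-01, -8.95014959e-06, -1.19851867e-03]), 'contact_force': array([-0.2891485 ,  0.36086492,  0.05091393]), 'wrist_torque': array([-0.03137193, -0.05763664, -0.03533396]), 'opening': 0.9956363546534388}
side {'intrinsics': array([[564.48831824,   0.        , 313.98523329],
       [  0.        , 564.48831824, 241.9831394 ],
       [  0.        ,   0.        ,   1.        ]]), 'origin': array([0.3869031 , 0.82019106, 0.77387082]), 'attitude': array([-0.08758136,  0.88341401, -0.45822542,  0.04403006])}
top {'intrinsics': array([[519.55246015,   0.        , 315.61449135],
       [  0.        , 519.55246015, 241.22042935],
       [  0.        ,   0.        ,   1.        ]]), 'origin': array([ 0.38421734, -0.15516538,  1.25933989]), 'attitude': array([ 0.70483424, -0.70445269,  0.05365367, -0.06384655])}
```

View pics/side0.png

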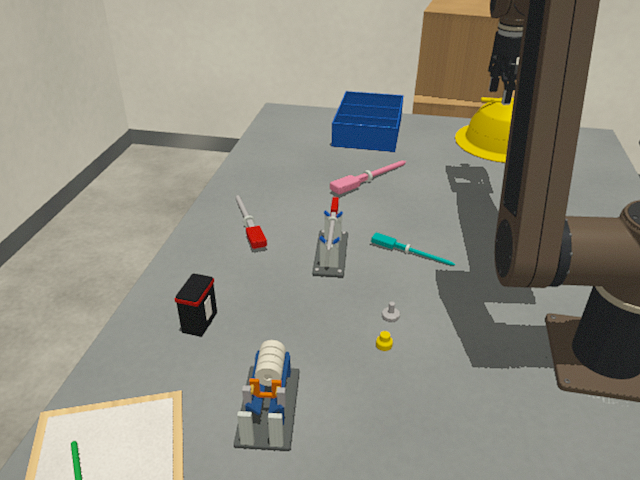

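View pics/top0.png

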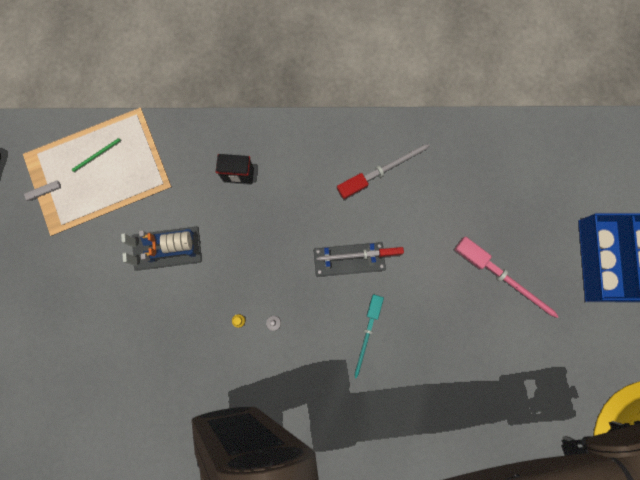

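Side view: the red rod lies in its stand at (332,230) with its handle at (334,205). The cradle with the white rings is at (268,390), its posts nearest the camera. Top view: rod handle at (392,251), tip to the left at (322,257), cradle at (165,247). The bigger loose red rod is a decoy.

```bash
cat > h.py <<'E'
import numpy as np, cv2
from plant import ctrl, imaging
from scipy.spatial.transform import Rotation as R
def ray(cam,uv):
    i=imaging.camera_info(cam); K=i["intrinsics"]
    d=np.linalg.inv(K)@np.array([uv[0],uv[1],1.]); return i["origin"],R.from_quat(i["attitude"]).as_matrix()@d
def at(cam,uv,z):
    o,d=ray(cam,uv); return o+d*(z-o[2])/d[2]
def tri(a,b):
    o1,d1=ray("side",a);o2,d2=ray("top",b)
    d1=d1/np.linalg.norm(d1);d2=d2/np.linalg.norm(d2)
    t=np.linalg.lstsq(np.c_[d1,-d2],o2-o1,rcond=None)[0]
    p,q=o1+d1*t[0],o2+d2*t[1]; return (p+q)/2,np.linalg.norm(p-q)
def px(cam,p):
    i=imaging.camera_info(cam); c=R.from_quat(i["attitude"]).as_matrix().T@(np.asarray(p)-i["origin"])
    u=i["intrinsics"]@c; return u[:2]/u[2]
E
python3 - <<'E'
from h import *
np.set_printoptions(precision=4,suppress=True)
Z=dict(rod=.07,rod_handle=.07,stand=.01,fork_near=.08,fork_far=.08,cradle=.03,ring1=.07,ring4=.07,battery=.05,nut=.02,plug=.02)
for n in Z:
  for c in ("top","side"):
    imaging.read_camera(c)
    for d in imaging.silhouettes(c,n)[:5]:
        m=d["mask"]; ys,xs=np.nonzero(m)
        print(n,c,round(d["p"],2),np.round(d["uv"],1),m.sum(),(xs.min(),xs.max(),ys.min(),ys.max()),at(c,d["uv"],Z[n]))
print(ctrl.get_state()["time"])
E
```

```text
rod top 0.95 [369.6 253.2] 476 (np.int64(318), np.int64(403), np.int64(247), np.int64(260)) [ 0.5558 -0.2625  0.07  ]
rod top 0.92 [369.4 318.5] 539 (np.int64(355), np.int64(383), np.int64(295), np.int64(375)) [ 0.4066 -0.2597  0.07  ]
rod top 0.8 [362.1 175.3] 837 (np.int64(337), np.int64(427), np.int64(145), np.int64(197)) [ 0.7422 -0.2476  0.07  ]
rod top 0.71 [488.2 266.5] 1271 (np.int64(454), np.int64(556), np.int64(237), np.int64(316)) [ 0.5249 -0.5334  0.07  ]
rod side 0.91 [352.6 179.3] 718 (np.int64(328), np.int64(404), np.int64(160), np.int64(193)) [ 0.5373 -0.4533  0.07  ]
rod side 0.85 [334.  217.4] 286 (np.int64(326), np.int64(337), np.int64(197), np.int64(248)) [ 0.5539 -0.2651  0.07  ]
rod side 0.82 [397.3 243.9] 605 (np.int64(370), np.int64(454), np.int64(232), np.int64(264)) [ 0.4026 -0.188   0.07  ]
rod side 0.63 [252.4 228.6] 663 (np.int64(236), np.int64(266), np.int64(196), np.int64(248)) [ 0.7252 -0.183   0.07  ]
rod_handle top 0.88 [371.7 315.2] 510 (np.int64(355), np.int64(383), np.int64(295), np.int64(376)) [ 0.414  -0.2651  0.07  ]
rod_handle top 0.87 [367.6 
[... 4461 characters left out ...]
e 0.66 [195.2 303.7] 1941 (np.int64(174), np.int64(216), np.int64(273), np.int64(335)) [0.7694 0.0604 0.05  ]
nut top 0.54 [276.7 321.1] 170 (np.int64(266), np.int64(280), np.int64(316), np.int64(329)) [ 0.4012 -0.0455  0.02  ]
nut side 0.47 [388.5 309.7] 248 (np.int64(381), np.int64(398), np.int64(301), np.int64(321)) [ 0.4035 -0.0299  0.02  ]
plug top 0.65 [236.7 319.6] 175 (np.int64(230), np.int64(244), np.int64(314), np.int64(328)) [0.4045 0.0492 0.02  ]
plug side 0.79 [382.3 340.5] 284 (np.int64(375), np.int64(392), np.int64(330), np.int64(350)) [0.4073 0.0575 0.02  ]
plug side 0.66 [271.2 341.4] 203 (np.int64(260), np.int64(284), np.int64(339), np.int64(352)) [0.609  0.1005 0.02  ]
2.3
```

Run:
```python
import cv2
t=cv2.imread("pics/top0.png"); s=cv2.imread("pics/side0.png")
cv2.imwrite("pics/t_stand.png",cv2.resize(t[230:290,305:413],None,fx=7,fy=7,interpolation=cv2.INTER_CUBIC))
cv2.imwrite("pics/t_crad.png",cv2.resize(t[215:280,112:212],None,fx=8,fy=8,interpolation=cv2.INTER_CUBIC))
cv2.imwrite("pics/s_crad.png",cv2.resize(s[330:455,225:310],None,fx=4.8,fy=4.8,interpolation=cv2.INTER_CUBIC))
cv2.imwrite("pics/s_stand.png",cv2.resize(s[190:285,300:360],None,fx=6,fy=6,interpolation=cv2.INTER_CUBIC))
```

```text
(no output)
```

View pics/t_stand.png

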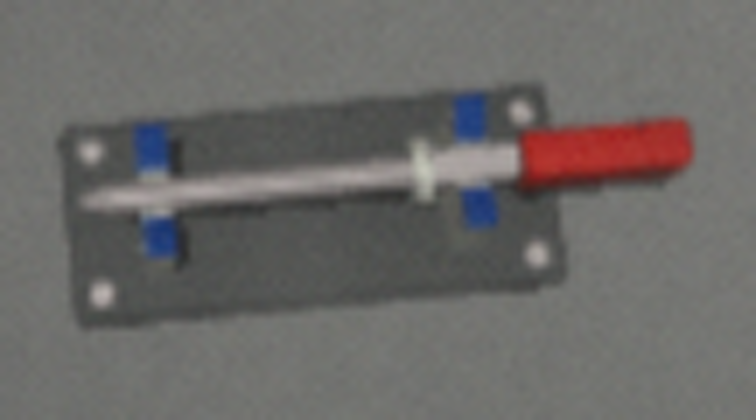

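View pics/t_crad.png

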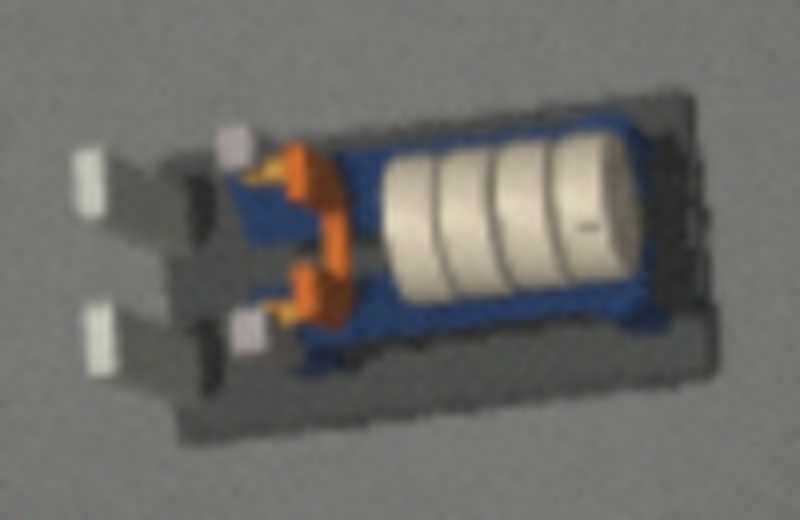

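View pics/s_crad.png

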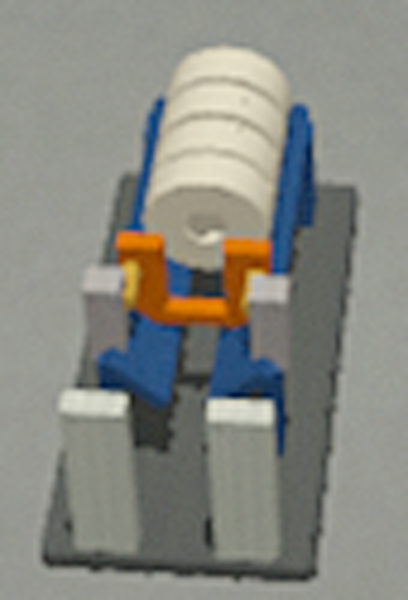

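View pics/s_stand.png

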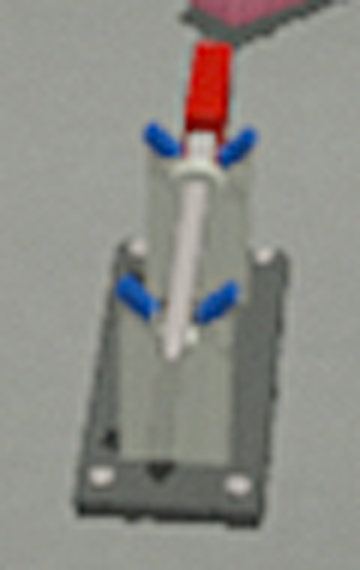

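Run:
```python
from h import *
np.set_printoptions(precision=4,suppress=True)
def c(cam,pt,off,f,z): 
    uv=[(pt[0]+.5)/f-.5+off[0],(pt[1]+.5)/f-.5+off[1]]; return at(cam,uv,z)
T=lambda p,z:c("top",p,(305,230),7,z); C=lambda p,z:c("top",p,(112,215),8,z); S=lambda p,z:c("side",p,(300,190),6,z); D=lambda p,z:c("side",p,(225,330),4.8,z)
def rect(P):
    P=np.array(P)[:,:2]; print("corners",P.tolist(),"centre",P.mean(0),"sides",[np.linalg.norm(P[i]-P[(i+1)%4]).round(4) for i in range(4)])
    for a,b in((0,1),(3,2)): d=P[a]-P[b]; print(" yaw",np.degrees(np.arctan2(d[1],d[0])))
rect([T(p,.01) for p in((62,128),(545,85),(565,285),(83,325))])
rect([T(p,.011) for p in((91,152),(521,111),(537,255),(102,294))])
rect([S(p,.01) for p in((240,488),(264,256),(137,246),(102,476))]) if 0 else None
print("bolts side",[S(p,.011) for p in((101,476),(237,485),(264,256),(137,247))])
print("bolts top",[T(p,.011) for p in((91,152),(102,294),(537,255),(521,111))])
rect([C(p,.01) for p in((163,160),(693,90),(718,378),(180,443))])
print("cradle posts top 80", C((91,183),.08),C((101,340),.08)); print("side",D((95,402),.08),D((242,412),.08))
print("rod top: tip",T((80,200),.07),"collar",T((424,169),.075),"handle end",T((690,142),.084),"handle front",T((522,160),.084))
print("blue near fork",T((471,117),.086),T((481,209),.086),"far",T((153,148),.086),T((162,240),.086))
print("side forks near",S((163,140),.083),S((239,147),.083),"far",S((138,298),.083),S((217,302),.083))
print("side rod tip",S((172,355),.07),"handle end",S((213,45),.084))
print("ring side top1", D((232,52),.087),"ring top view: crest edges",C((590,140),.087))
```

```text
corners [[0.5776378658287271, -0.13161747588392675], [0.5926833254765836, -0.29952927574515786], [0.5228344100393878, -0.3050426511081852], [0.5089676935000701, -0.13901991818822568]] centre [ 0.5505 -0.2188] sides [np.float64(0.1686), np.float64(0.0701), np.float64(0.1666), np.float64(0.0691)]
 yaw 95.12021995221544
 yaw 94.77443361270547
corners [[0.5690531276420515, -0.14171975295285535], [0.5833751522791047, -0.29092175292215183], [0.5331100999532408, -0.29550107825303007], [0.519583848894725, -0.14556633747408998]] centre [ 0.5513 -0.2184] sides [np.float64(0.1499), np.float64(0.0505), np.float64(0.1505), np.float64(0.0496)]
 yaw 95.48307015251015
 yaw 95.15494164180566
bolts side [array([ 0.5709, -0.1419,  0.011 ]), array([ 0.5212, -0.1465,  0.011 ]), array([ 0.5343, -0.2955,  0.011 ]), array([ 0.5854, -0.2917,  0.011 ])]
bolts top [array([ 0.5691, -0.1417,  0.011 ]), array([ 0.5196, -0.1456,  0.011 ]), array([ 0.5331, -0.2955,  0.011 ]), array([ 0.5834, -0.2909,  0.011 ])]
corners [[0.6108967598649993, 0.31436327505726436], [0.6326208258943193, 0.15192729668815094], [0.5434541
[... 205 characters left out ...]
2
 yaw 96.94312356359642
cradle posts top 80 [0.5914 0.3086 0.08  ] [0.5456 0.3028 0.08  ]
side [0.5924 0.3099 0.08  ] [0.5467 0.3046 0.08  ]
rod top: tip [ 0.5443 -0.1387  0.07  ] collar [ 0.5539 -0.2518  0.075 ] handle end [ 0.5615 -0.3378  0.084 ] handle front [ 0.5556 -0.283   0.084 ]
blue near fork [ 0.5694 -0.2664  0.086 ] [ 0.5392 -0.2692  0.086 ] far [ 0.5593 -0.1627  0.086 ] [ 0.5291 -0.1656  0.086 ]
side forks near [ 0.5703 -0.2605  0.083 ] [ 0.5411 -0.2614  0.083 ] far [ 0.5604 -0.1549  0.083 ] [ 0.5324 -0.1581  0.083 ]
side rod tip [ 0.5454 -0.1409  0.07  ] handle end [ 0.5631 -0.3327  0.084 ]
ring side top1 [0.587  0.1617 0.087 ] ring top view: crest edges [0.6027 0.1622 0.087 ]
```

Run:
```python
from h import *
np.set_printoptions(precision=4,suppress=True)
t=cv2.imread("pics/top0.png").astype(float); s=cv2.imread("pics/side0.png").astype(float)
# ring axis, top: per column weighted mid of whitish rows
def mids(img,cols,rows,z,cam,sel):
    out=[]
    for c in cols:
        col=sel(img[rows[0]:rows[1],c]); 
        if col.sum()>3: 
            r=np.arange(rows[0],rows[1]); w=col; out.append((*at(cam,(c,(r*w).sum()/w.sum()),z)[:2],w.sum()))
    return np.array(out)
white=lambda a: np.clip((a[:,2]-a[:,0]*0.0-110)/60,0,1)*(np.abs(a.max(1)-a.min(1))<70)
M=mids(t,range(163,190),(226,256),.065,"top",white); print(M[::3]); 
M2=M[2:-3]; p=np.polyfit(M2[:,1],M2[:,0],1); print("ring axis top: x at y=.19,.3057",np.polyval(p,[.19,.3057]),"yaw",90-np.degrees(np.arctan(p[0])))
red=lambda a: ((a[:,2]>120)&(a[:,1]<80)).astype(float)
M=mids(t,range(380,403),(240,262),.084,"top",red); p=np.polyfit(M[2:-2,1],M[2:-2,0],1); print(M[::4]);print("handle x at -.311",np.polyval(p,-.311),90-np.degrees(np.arctan(p[0])))
cols=np.where([red(t[240:262,c]).sum()>2 for c in range(370,410)])[0]+370; print("handle cols",cols.min(),cols.max(),at("top",(cols.min()-.5,252),.084),at("top",(cols.max()+.5,250),.084))
# orange pad
C=lambda p,z:at("top",[(p[0]+.5)/8-.5+112,(p[1]+.5)/8-.5+215],z)
D=lambda p,z:at("side",[(p[0]+.5)/4.8-.5+225,(p[1]+.5)/4.8-.5+330],z)
print("pad bar top right edge",C((347,225),.05),"ears",C((318,170),.08),C((325,300),.08)); print("side: bar top front edge",D((195,300),.05),"ears",D((140,238),.08))
print("ring edges top: r1 front",C((640,215),.065),"r1-2",C((553,225),.087),"r2-3",C((497,230),.087),"r3-4",C((440,235),.087),"r4",C((385,240),.075))
print("ring4 hole side",D((206,227),.065))
```

```text
[[ 0.5823  0.2195 16.7   ]
 [ 0.5794  0.2123 11.9   ]
 [ 0.5846  0.2055 16.2667]
 [ 0.583   0.1984 15.4667]
 [ 0.5875  0.1915 14.4833]
 [ 0.586   0.1844 16.7167]
 [ 0.5882  0.1775 11.6   ]
 [ 0.5876  0.1704 16.5333]
 [ 0.5827  0.1631 10.7   ]]
ring axis top: x at y=.19,.3057 [0.5852 0.5708] yaw 97.0801961149082
[[ 0.5577 -0.285   6.    ]
 [ 0.5588 -0.2941  7.    ]
 [ 0.5588 -0.3033  7.    ]
 [ 0.5588 -0.3124  7.    ]
 [ 0.56   -0.3215  6.    ]
 [ 0.5611 -0.3306  7.    ]]
handle x at -.311 0.5594649732913729 95.04639224131861
handle cols 380 403 [ 0.5565 -0.2838  0.084 ] [ 0.5611 -0.3386  0.084 ]
pad bar top right edge [0.584  0.2433 0.05  ] ears [0.5952 0.2428 0.08  ] [0.5572 0.2387 0.08  ]
side: bar top front edge [0.5806 0.2412 0.05  ] ears [0.5972 0.2438 0.08  ]
ring edges top: r1 front [0.5845 0.1525 0.065 ] r1-2 [0.5779 0.1718 0.087 ] r2-3 [0.5764 0.1878 0.087 ] r3-4 [0.575  0.2042 0.087 ] r4 [0.5755 0.2238 0.075 ]
ring4 hole side [0.5811 0.2223 0.065 ]
```

```bash
python3 -m creep '[1.5,-0.7,0,-1.4, 3,-1.4,0,-2.8, 4.5,-2.1,0,-4.2, 6,-2.9,0,-5.6, 7.5,-3.6,0,-7, 9,-4.3,0,-8.4, 10.5,-5,0,-9.8, 12,-5.8,0,-11.2, 13.5,-6.5,0,-12.6, 15,-7.2,0,-14, 16.5,-7.9,0,-15.4, 17.9,-8.6,0,-15.7, 17.9,-8.6,0,-15.7, 17.9,-8.6,0,-15.7, 17.9,-8.6,0,-15.7, 17.9,-8.6,0,-15.7]' 0 60; python3 -c "
from h import *
s=ctrl.get_state();print(s['eef_pos'],R.from_quat(s['tcp_rot']).as_matrix().round(4),s['contact_force'],s['time'])"
```

```text
time: 3.63
eef_pos: [0.5599, -0.3132, 0.1926]
tcp_rot: [0.675, 0.738, -0.0, -0.0]
contact_force: [0.8, 0.8, -0.4]
opening: 1.007
[ 0.55989374 -0.31320986  0.19259289] [[-8.860e-02  9.961e-01 -4.000e-04]
 [ 9.961e-01  8.860e-02 -2.000e-04]
 [-2.000e-04 -4.000e-04 -1.000e+00]] [ 0.78409209  0.79029001 -0.39671816] 3.6333
```

```bash
python3 -m creep '[0.08,0,0.8,0, 0.08,0,1.6,0, 0.08,0,2.4,0, 0.08,0,3.2,0, 0.08,0,4,0, 0.08,0,4.6,0, 0.08,0,5.1,0, 0.08,0,5.4,0, 0.08,0,5.6,0, 0.08,0,5.66,0, 0.08,0,5.66,0, 0.08,0,5.66,0]' 0 60
python3 - <<'E'
from h import *
for n in("side","top"):
    im=imaging.read_camera(n)
    cr=im[180:300,280:400] if n=="side" else im[210:300,300:420]
    cv2.imwrite(f"pics/{n}1.png",cv2.resize(cr,None,fx=5,fy=5,interpolation=cv2.INTER_CUBIC)[:,:,::-1])
E
```

```text
time: 4.63
eef_pos: [0.561, -0.3109, 0.0522]
tcp_rot: [0.675, 0.738, 0.0, 0.001]
contact_force: [0.4, -1.0, -0.5]
opening: 1.002
```

View pics/side1.png

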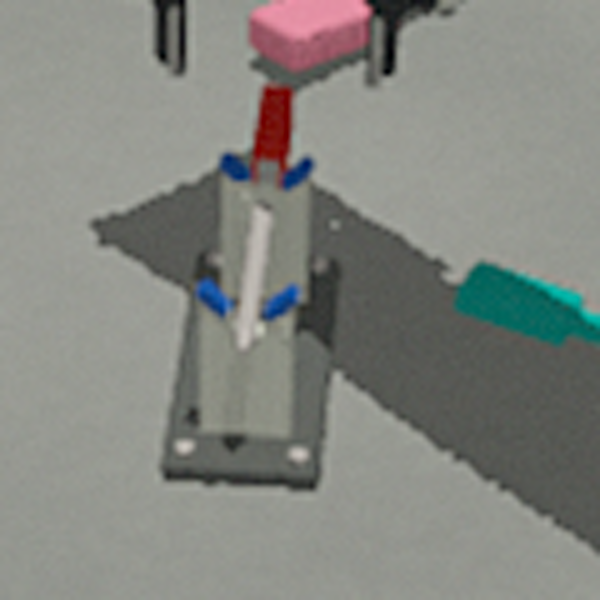

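View pics/top1.png

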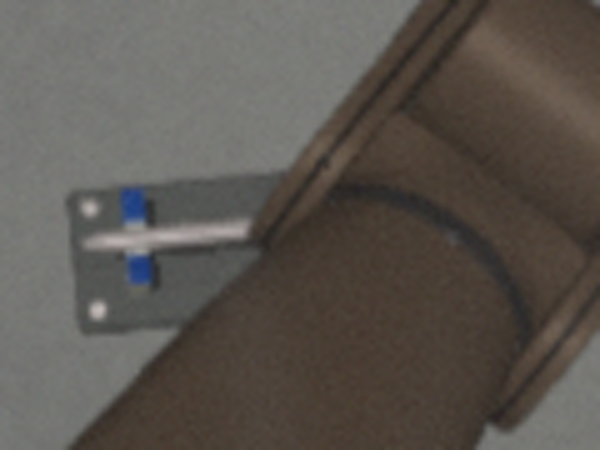

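Side: fingers at (315,194) and (357,195) straddle the handle (334,204) evenly. The top view shows mostly the arm. I'll check the position along the rod by projection.

Run:
```python
from h import *
for z in(.052,.065,.07):print(z,px("side",(.561,-.311,z)),px("side",(.561+.0425,-.311+.004,z)),px("side",(.561-.0425,-.315,z)))
print(at("side",(315,194.5),.065),at("side",(357,195),.065))
print("handle end top:",px("side",(.562,-.339,.084)),"front",px("side",(.557,-.284,.084)))
```

```text
0.052 [334.1116722  213.25975128] [316.35690691 212.24917142] [351.95896247 214.27559754]
0.065 [334.23741842 208.63377882] [316.38356288 207.62963535] [352.1848356  209.64318442]
0.07 [334.28615663 206.84078966] [316.39389431 205.8391768 ] [352.27238394 207.84766271]
[ 0.61868713 -0.3668972   0.065     ] [ 0.51646397 -0.38519352  0.065     ]
handle end top: [335.95011457 195.81386842] front [334.19207607 207.86349625]
```

Run:
```python
from h import *
for z in(.193,.206,.24,.26):print(z,px("side",(.194,-.647,z)))
im=imaging.read_camera("side"); cv2.imwrite("pics/side2.png",cv2.resize(im[60:260,240:440],None,fx=3,fy=3,interpolation=cv2.INTER_CUBIC)[:,:,::-1])
s=cv2.imread("pics/side0.png");cv2.imwrite("pics/side0g.png",cv2.resize(s[0:160,440:600],None,fx=4,fy=4,interpolation=cv2.INTER_CUBIC)[:600])
```

```text
0.193 [494.68480032 115.52105866]
0.206 [495.61583443 110.80694356]
0.24 [498.09620946  98.24803373]
0.26 [499.58673247  90.7010524 ]
```

View pics/side2.png

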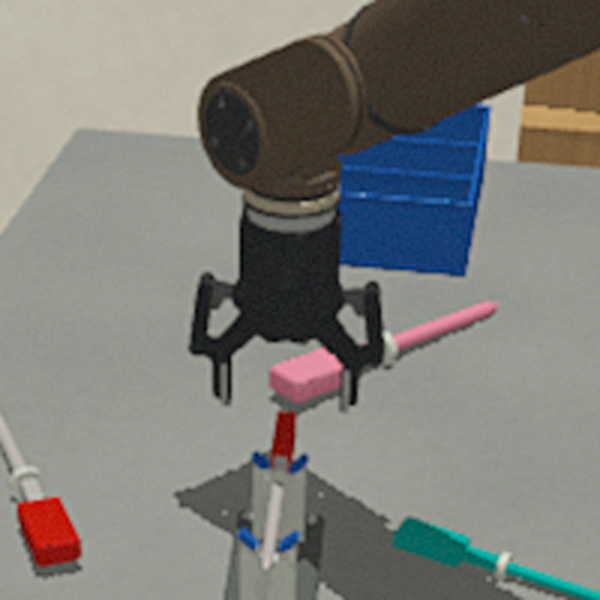

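View pics/side0g.png

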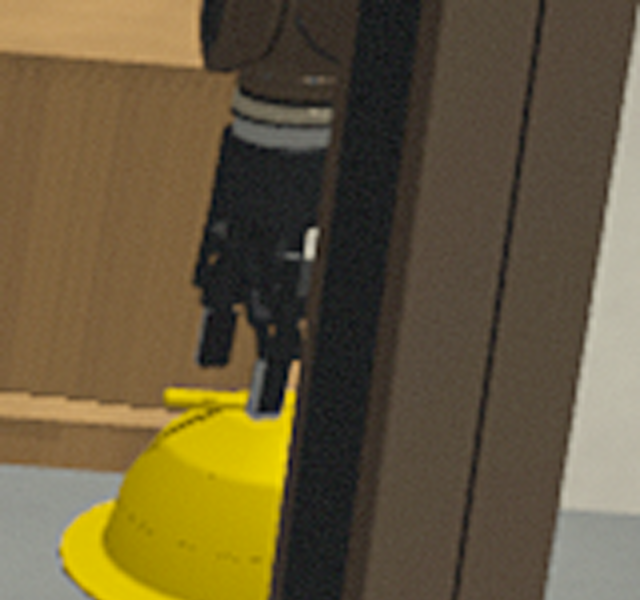

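Run:
```python
from h import *
for z in(.193,.206,.245,.27,.4):print(z,px("top",(.194,-.647,z)))
print(px("top",(.561,-.311,.065)),px("side",(.561,-.311,.125)))
im=imaging.read_camera("top"); cv2.imwrite("pics/top2.png",cv2.resize(im[180:380,280:520],None,fx=3.3,fy=3,interpolation=cv2.INTER_CUBIC)[:,:,::-1])
s=cv2.imread("pics/top0.png");cv2.imwrite("pics/top0g.png",cv2.resize(s[340:480,500:640],None,fx=4,fy=4,interpolation=cv2.INTER_CUBIC)[:600])
```

```text
0.193 [575.52516288 427.84668972]
0.206 [578.75994923 429.12049028]
0.245 [588.98176219 433.14565599]
0.27 [595.97553626 435.89967816]
0.4 [639.21576236 452.92689982]
[390.31938902 251.28258904] [334.83644161 186.59681709]
```

View pics/top2.png

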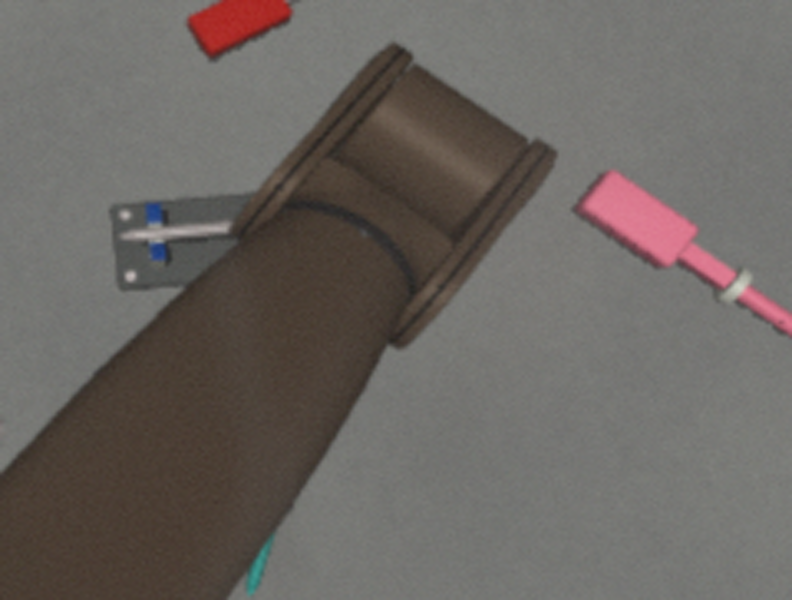

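View pics/top0g.png

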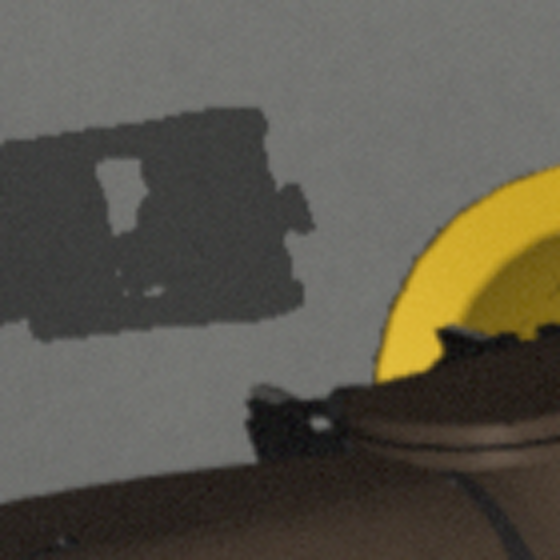

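The fingers look about 40 mm higher in the side view than the reported TCP says. Closing gently tells which is right: the opening shows whether they meet the 16 mm handle.

```bash
python3 -m creep '[0,0,0,0,0,0,0,0,0,0,0,0,0,0,0,0,0,0,0,0,0,0,0,0,0,0,0,0,0,0,0,0]' 255 30
python3 - <<'E'
from h import *
im=imaging.read_camera("side"); cv2.imwrite("pics/side3.png",cv2.resize(im[60:260,240:440],None,fx=3,fy=3,interpolation=cv2.INTER_CUBIC)[:,:,::-1])
E
```

```text
time: 5.5
eef_pos: [0.5604, -0.3104, 0.0511]
tcp_rot: [0.675, 0.738, -0.0, -0.0]
contact_force: [-0.0, 0.5, -0.7]
opening: 0.002
```

View pics/side3.png

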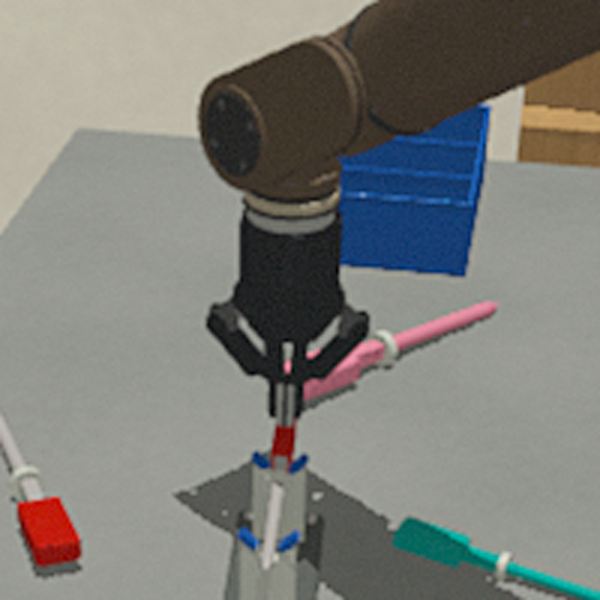

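Opening 0.002: the fingers shut on air just above the handle, and their tip at (335,200) hides the handle's end. So the real fingertips are about 38 mm higher than reported. I'll open, go down and watch.

```bash
python3 -m creep '[0,0,0,0,0,0,0,0,0,0,0,0,0,0,0,0,0,0,0,0,0,0,0,0,0,0,0,0,0,0,0.2,0,0,0,0.4,0,0,0,0.6,0,0,0,0.8,0,0,0,1.0,0,0,0,1.15,0,0,0,1.3,0,0,0,1.4,0,0,0,1.5,0,0,0,1.5,0,0,0,1.5,0]' 0 30
python3 - <<'E'
from h import *
im=imaging.read_camera("side"); cv2.imwrite("pics/side4.png",cv2.resize(im[140:260,270:400],None,fx=5,fy=5,interpolation=cv2.INTER_CUBIC)[:,:,::-1])
for y in(-.311,-.34,-.37): print(px("side",(.194,y-.336,.206)),px("side",(.5605,y,.051)))
E
```

```text
time: 7.05
eef_pos: [0.5605, -0.3104, 0.0136]
tcp_rot: [0.675, 0.738, -0.0, -0.0]
contact_force: [0.0, -0.2, 0.2]
opening: 1.0
[495.61583443 110.80694356] [334.30812821 213.63570843]
[494.92748859 106.66790815] [336.28812197 207.38863394]
[494.23756303 102.51937382] [338.26709031 201.14479476]
```

View pics/side4.png

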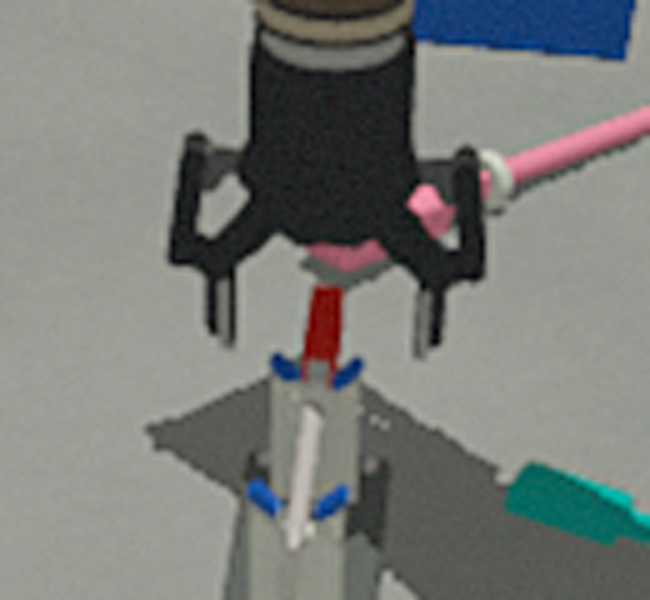

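The open tips now lie at row ~210 and the body bottom at row 188, matching a true TCP of about z = 0.05 around the handle (322,210). Closing.

```bash
python3 -m creep '[0,0,0,0,0,0,0,0,0,0,0,0,0,0,0,0,0,0,0,0,0,0,0,0,0,0,0,0,0,0,0,0]' 255 100
python3 - <<'E'
from h import *
im=imaging.read_camera("side"); cv2.imwrite("pics/side5.png",cv2.resize(im[140:260,270:400],None,fx=5,fy=5,interpolation=cv2.INTER_CUBIC)[:,:,::-1])
print(ctrl.get_state())
E
```

```text
time: 7.77
eef_pos: [0.5606, -0.3104, 0.0139]
tcp_rot: [0.675, 0.738, 0.0, 0.0]
contact_force: [0.5, 0.3, 1.6]
opening: 0.167
{'time': 7.8167, 'qpos': array([-6.63857743e-01,  4.07309030e-01,  1.77412025e+00,  1.51616672e-04,
        9.59910839e-01, -7.53991641e-01]), 'dq': array([ 4.88728027e-04,  4.94380162e-04, -4.39557804e-04, -5.32653910e-04,
        1.87223561e-03,  4.47523822e-05]), 'joint_efforts': array([-2.35163709e-01, -3.96450949e+01, -2.42528915e+01, -7.59305013e-02,
       -1.27515751e-01,  2.05784738e-03]), 'eef_pos': array([ 0.56059274, -0.31040176,  0.0139174 ]), 'tcp_rot': array([6.74564554e-01, 7.38215851e-01, 7.15683261e-05, 1.21153392e-04]), 'contact_force': array([0.07839634, 0.98628499, 0.86569046]), 'wrist_torque': array([ 0.11383206, -0.01073016,  0.03837038]), 'opening': 0.17873818569744676}
```

View pics/side5.png

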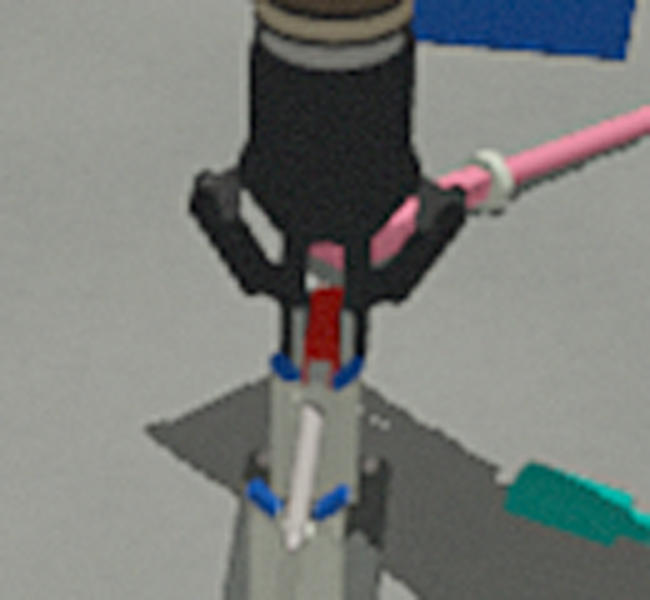

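Opening 0.17 × 85 ≈ 15 mm, so it holds the handle. Lifting.

```bash
python3 -m creep '[0,0,-0.2,0,0,0,-0.5,0,0,0,-0.8,0,0,0,-1.2,0,0,0,-1.6,0,0,0,-2,0,0,0,-2.3,0,0,0,-2.5,0,0,0,-2.5,0,0,0,-2.5,0,0,0,-2.5,0]'
python3 - <<'E'
from h import *
im=imaging.read_camera("side"); cv2.imwrite("pics/side6.png",cv2.resize(im[120:260,260:420],None,fx=4,fy=4,interpolation=cv2.INTER_CUBIC)[:,:,::-1])
im=imaging.read_camera("top"); cv2.imwrite("pics/top6.png",cv2.resize(im[190:310,290:450],None,fx=4,fy=4,interpolation=cv2.INTER_CUBIC)[:,:,::-1])
E
```

```text
time: 8.73
eef_pos: [0.56, -0.3101, 0.0755]
tcp_rot: [0.675, 0.738, -0.0, -0.001]
contact_force: [0.8, 0.2, -2.1]
opening: 0.173
```

View pics/side6.png

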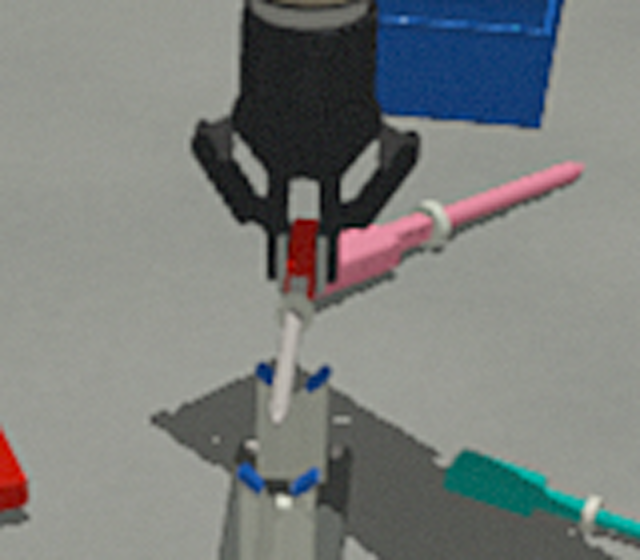

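View pics/top6.png

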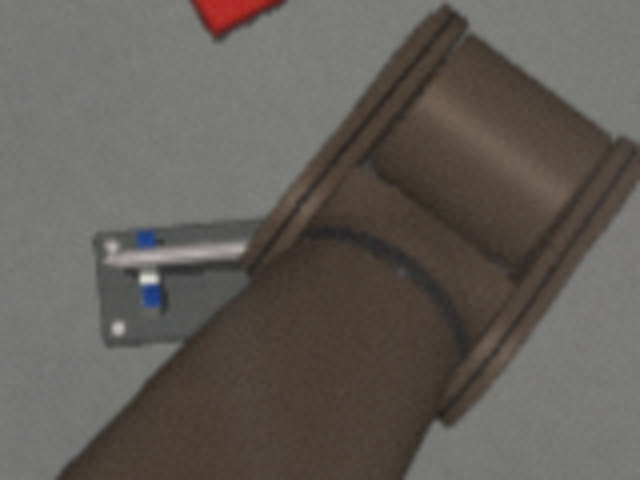

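The rod is lifted: tip at side (329,224) and top (316,255). Next, its pose relative to the tool.

Run:
```python
from h import *
np.set_printoptions(precision=4,suppress=True)
f=lambda p,o:[(p[0]+.5)/4-.5+o[0],(p[1]+.5)/4-.5+o[1]]
print("tip",tri(f((277,419),(260,120)),f((105,262),(290,190))))
s=ctrl.get_state(); T=s["eef_pos"]; M=R.from_quat(s["tcp_rot"]).as_matrix(); print(T,M)
# predicted tip: rod axis at TCP + 173 along
for z in(.132,): 
  p=T.copy(); p[2]=z; q=p+M[:,0]*.173; print(q,px("side",q),px("top",q), "collar",px("side",p+M[:,0]*.063))
print("meas side px",f((277,419),(260,120)),"collar",f((296,308),(260,120)),"top",f((105,262),(290,190)))
im=imaging.read_camera("top"); cv2.imwrite("pics/top7.png",cv2.resize(im[235:275,305:365],None,fx=12,fy=12,interpolation=cv2.INTER_CUBIC)[:,:,::-1])
im=imaging.read_camera("side"); cv2.imwrite("pics/side7.png",cv2.resize(im[170:235,310:360],None,fx=9,fy=9,interpolation=cv2.INTER_CUBIC)[:,:,::-1])
```

```text
tip (array([ 0.5437, -0.1392,  0.1331]), np.float64(0.0023611979195710597))
[ 0.5599 -0.31    0.0752] [[-0.09    0.9959 -0.0013]
 [ 0.9959  0.09    0.001 ]
 [ 0.0011 -0.0012 -1.    ]]
[ 0.5444 -0.1377  0.1322] [328.9638 225.2445] [315.1224 254.3332] collar [333.1507 198.0862]
meas side px [328.875, 224.375] collar [333.625, 196.625] top [315.875, 255.125]
```

View pics/top7.png

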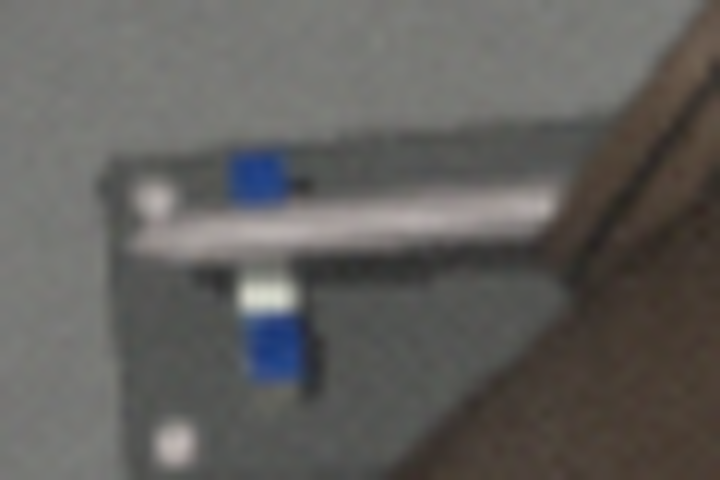

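View pics/side7.png

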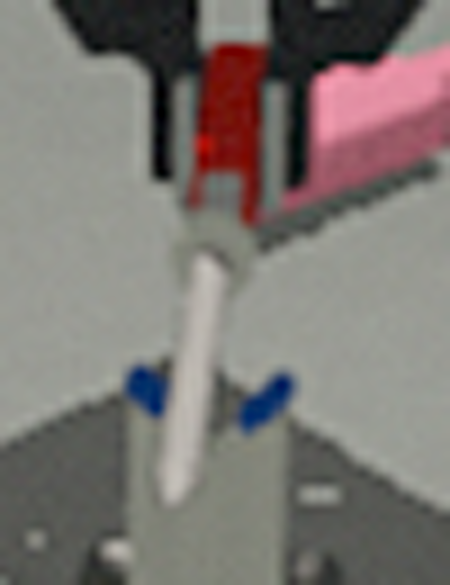

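The rod is level and true to the tool axis. The side camera agrees with the robot in x, and the top camera reads about 1.6 mm low. Rod z is about reported z + 0.0565. Moving to just before the rings.

```bash
python3 -m creep '[0.4,0.11,0,-0.01,1.1,0.31,0,-0.04,2,0.57,0,-0.07,2.9,0.83,0,-0.1,3.8,1.09,0,-0.14,4.7,1.34,0,-0.17,5.6,1.6,0,-0.2,6.5,1.86,0,-0.24,7.4,2.12,0,-0.27,8.3,2.37,0.3,-0.3,9.2,2.63,0.6,-0.33,10,2.86,0.9,-0.36,10.5,3,1.1,-0.38,10.77,3.08,1.2,-0.39,10.77,3.08,1.2,-0.39,10.77,3.08,1.2,-0.39,10.77,3.08,1.2,-0.39]'
python3 - <<'E'
from h import *
im=imaging.read_camera("side"); cv2.imwrite("pics/side8.png",cv2.resize(im[260:410,220:340],None,fx=4,fy=4,interpolation=cv2.INTER_CUBIC)[:,:,::-1])
im=imaging.read_camera("top"); cv2.imwrite("pics/top8.png",cv2.resize(im[205:285,110:270],None,fx=5,fy=5,interpolation=cv2.INTER_CUBIC)[:,:,::-1])
s=ctrl.get_state();print(s["eef_pos"],R.from_quat(s["tcp_rot"]).as_matrix().round(4),s["contact_force"],s["wrist_torque"])
E
```

```text
time: 10.35
eef_pos: [0.6133, -0.0363, 0.0467]
tcp_rot: [0.662, 0.749, 0.0, 0.001]
contact_force: [0.1, -0.6, -1.3]
opening: 0.169
[ 0.61327835 -0.03647479  0.04673492] [[-1.224e-01  9.925e-01  1.000e-03]
 [ 9.925e-01  1.224e-01 -5.000e-04]
 [-6.000e-04  9.000e-04 -1.000e+00]] [ 0.73052376  0.24987492 -1.51872252] [-0.14461901 -0.00846734  0.02508148]
```

View pics/side8.png

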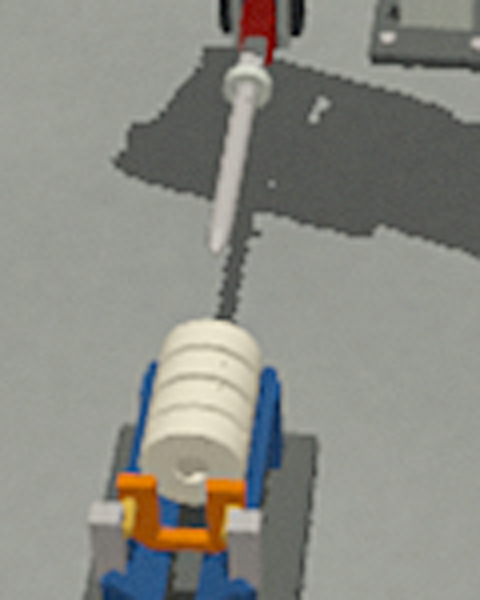

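View pics/top8.png

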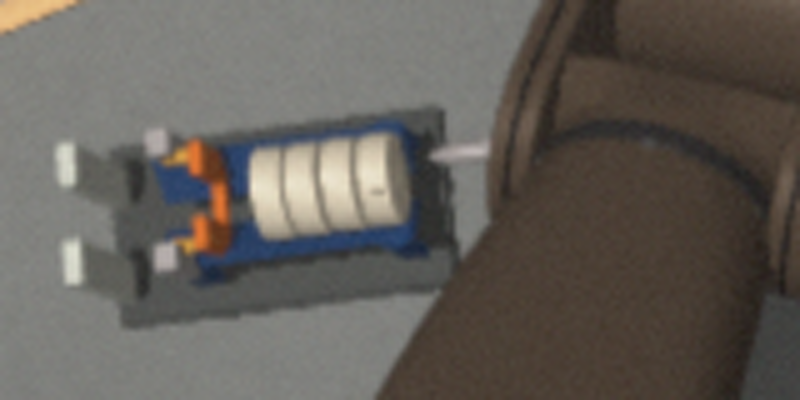

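Run:
```python
from h import *
np.set_printoptions(precision=4,suppress=True)
s=ctrl.get_state();T=s["eef_pos"];M=R.from_quat(s["tcp_rot"]).as_matrix()
p=T.copy();p[2]=T[2]+.0565;tip=p+M[:,0]*.1715
g=lambda q,f,o:[(q[0]+.5)/f-.5+o[0],(q[1]+.5)/f-.5+o[1]]
ms=g((217,249),4,(220,260));mt=g((430,155),5,(110,205))
print("pred",tip,px("side",tip),px("top",tip),"meas",ms,mt,tri(ms,mt))
print("collar pred",px("side",p+M[:,0]*.0585),"meas",g((248,86),4,(220,260)))
# predicted insertion axis points for cradle: x=.5845@y=.19, yaw 97.1
for y in (.1525,.22,.3065):
    c=np.array([.5845-(y-.19)*.1245,y,.065]); print(y,px("side",c),px("top",c))
print("ring4 hole meas", g((190,470),4,(220,260)), "posts mid top80", px("side",(.5845-(.3065-.19)*.1245,.3065,.08)))
# ring1: outline top-left in side: top crest
c=lambda y:.5845-(y-.19)*.1245
th=np.linspace(0,2*np.pi,60)
im=imaging.read_camera("side").copy();it=imaging.read_camera("top").copy()
def draw(cam,im,sc,off):
    big=cv2.resize(im,None,fx=sc,fy=sc,interpolation=cv2.INTER_CUBIC)[:,:,::-1].copy()
    a=np.array([-.1245,1,0]);a/=np.linalg.norm(a);n=np.array([a[1],-a[0],0])
    for y,r in((.1552,.022),(.222,.022),(.222,.007),(.1552,.007)):
        pts=[px(cam,np.array([c(y),y,.065])+r*(np.cos(t)*n+np.sin(t)*np.array([0,0,1]))) for t in th]
        cv2.polylines(big,[np.int32((np.array(pts)+.5)*sc-.5)],True,(0,0,255) if r>.01 else (255,0,255),1)
    return big
b=draw("side",im,5,0);cv2.imwrite("pics/side9.png",b[5*325:5*400,5*225:5*310])
b=draw("top",it,8,0);cv2.imwrite("pics/top9.png",b[8*215:8*280,8*112:8*212])
```

```text
pred [0.5923 0.1337 0.1031] [273.7069 321.7927] [195.7457 235.2513] meas [273.875, 321.875] [195.6, 235.6] (array([0.5917, 0.134 , 0.1033]), np.float64(0.00044200813559668376))
collar pred [281.6221 280.3191] meas [281.625, 281.125]
0.1525 [273.5684 345.6331] [191.6432 239.4511]
0.22 [268.1116 375.8472] [162.7494 243.0115]
0.3065 [260.077 420.334] [125.6933 247.5776]
ring4 hole meas [267.125, 377.125] posts mid top80 [259.5476 413.9354]
```

View pics/side9.png

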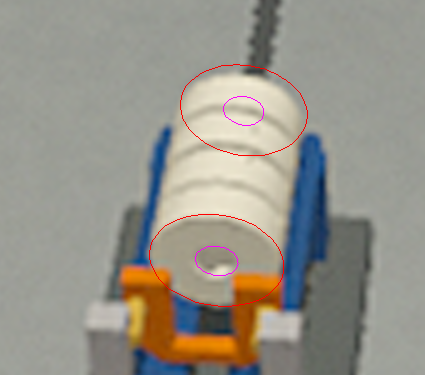

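View pics/top9.png

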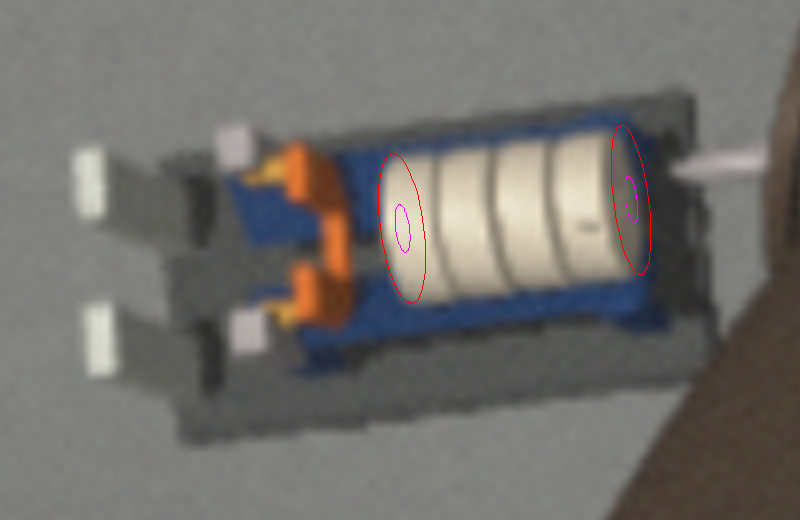

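Prediction and pictures agree within a millimetre for both rod tip and rings. Lowering onto the ring axis and looking once more.

```bash
python3 -m creep '[0,-0.03,0.3,0,0,-0.03,0.6,0,0,-0.03,0.9,0,0,-0.03,1.2,0,0,-0.03,1.4,0,0,-0.03,1.5,0,0,-0.03,1.53,0,0,-0.03,1.53,0,0,-0.03,1.53,0,0,-0.03,1.53,0]'
cat > chk.py <<'E'
from h import *
import sys
np.set_printoptions(precision=4,suppress=True)
n=sys.argv[1]
s=ctrl.get_state();T=s["eef_pos"];M=R.from_quat(s["tcp_rot"]).as_matrix()
p=T.copy();p[2]=T[2]+.0565;tip=p+M[:,0]*.1715
print("t",s["time"],"tip",tip,"yaw",np.degrees(np.arctan2(M[1,0],M[0,0])),"axis off x (tcp,tip)",[q[0]-(.5842-(q[1]-.19)*.1245) for q in(p,tip)],"F",s["contact_force"],s["wrist_torque"],px("side",tip),px("top",tip))
im=imaging.read_camera("side"); cv2.imwrite(f"pics/sc{n}.png",cv2.resize(im[290:430,220:320],None,fx=5,fy=5,interpolation=cv2.INTER_CUBIC)[:580,:,::-1])
im=imaging.read_camera("top"); cv2.imwrite(f"pics/tc{n}.png",cv2.resize(im[215:275,110:220],None,fx=7,fy=7,interpolation=cv2.INTER_CUBIC)[:,:,::-1])
E
python3 chk.py 1
```

```text
time: 11.38
eef_pos: [0.6126, -0.0354, 0.0084]
tcp_rot: [0.662, 0.75, 0.0, 0.0]
contact_force: [-0.1, 0.4, -2.1]
opening: 0.173
t 11.3833 tip [0.5914 0.1347 0.0649] yaw 97.11357911753628 axis off x (tcp,tip) [np.float64(0.0003795898182188395), np.float64(0.000329000665673318)] F [-0.0515  0.3992 -2.0785] [-0.0986 -0.0502  0.0221] [274.8899 338.2944] [199.2587 238.5117]
```

View pics/sc1.png

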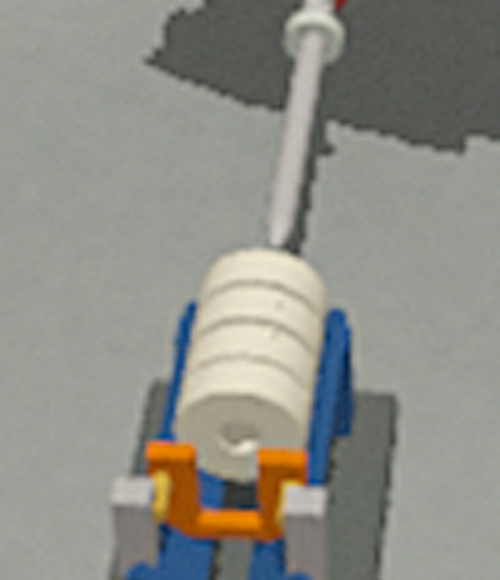

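View pics/tc1.png

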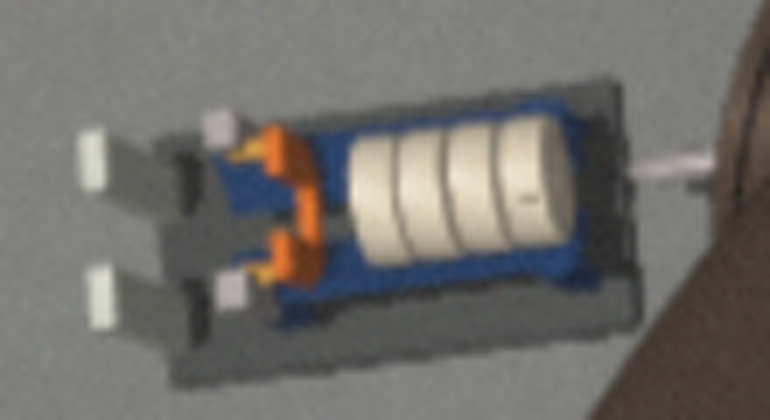

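Side: tip (280,243) points at the ring stack. Top: the rod line runs at ring 1's centre (560,181). Entering in gentle steps.

```bash
python3 -m creep '[0.15,0,0,0,0.3,0,0,0,0.45,0,0,0,0.6,0,0,0,0.75,0,0,0,0.9,0,0,0,1.05,0,0,0,1.2,0,0,0,1.35,0,0,0,1.5,0,0,0,1.5,0,0,0,1.5,0,0,0]'; python3 chk.py 2
```

```text
time: 12.48
eef_pos: [0.6075, 0.002, 0.0079]
tcp_rot: [0.662, 0.75, -0.0, 0.0]
contact_force: [0.5, -0.6, -1.1]
opening: 0.173
t 12.4833 tip [0.5862 0.1722 0.0644] yaw 97.13798934035935 axis off x (tcp,tip) [np.float64(-0.00010185786391492258), np.float64(-0.00022607674601826666)] F [ 0.5086 -0.6317 -1.0525] [-0.0684 -0.001   0.0345] [272.3553 354.4059] [183.2715 240.7579]
```

View pics/sc2.png

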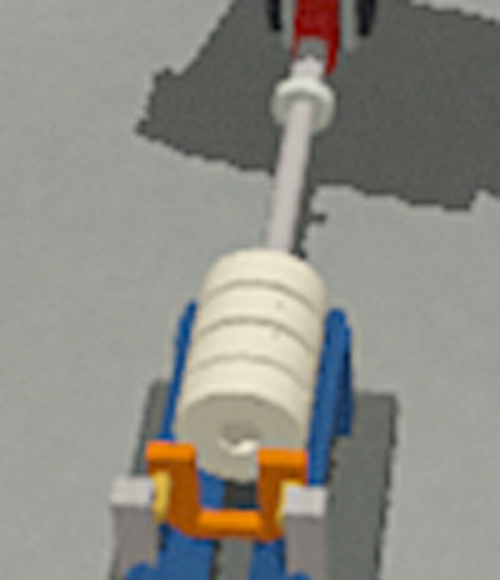

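View pics/tc2.png

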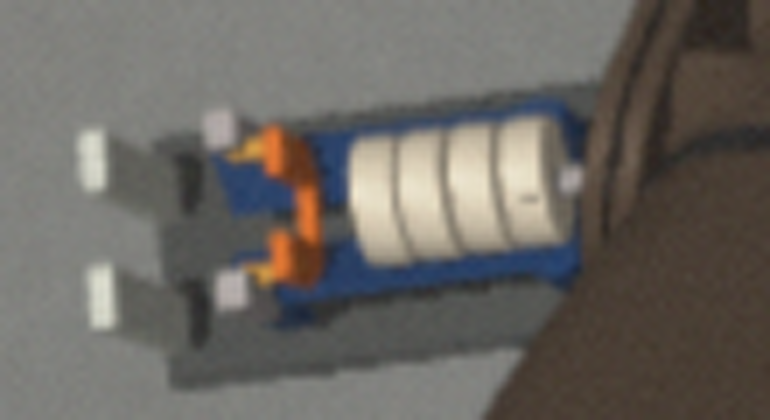

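Ring 1 entered: the spindle vanishes into it at (570,180), the rings haven't moved and no force shows. On through rings 2 to 4.

```bash
python3 -m creep '[0.15,0,0,0,0.3,0,0,0,0.45,0,0,0,0.6,0,0,0,0.75,0,0,0,0.9,0,0,0,1.05,0,0,0,1.2,0,0,0,1.35,0,0,0,1.5,0,0,0,1.65,0,0,0,1.8,0,0,0,1.95,0,0,0,2.1,0,0,0,2.25,0,0,0,2.4,0,0,0,2.4,0,0,0,2.4,0,0,0]'; python3 chk.py 3
```

```text
time: 14.08
eef_pos: [0.6001, 0.0616, 0.0078]
tcp_rot: [0.662, 0.75, -0.0, -0.0]
contact_force: [0.0, 0.1, -1.8]
opening: 0.165
t 14.0833 tip [0.5788 0.2318 0.0643] yaw 97.13513388659418 axis off x (tcp,tip) [np.float64(-0.00012524611066500047), np.float64(-0.00024085195245193702)] F [ 0.0208  0.1475 -1.8418] [-0.0589 -0.017  -0.0125] [267.4333 381.8258] [157.7777 243.9065]
```

View pics/sc3.png

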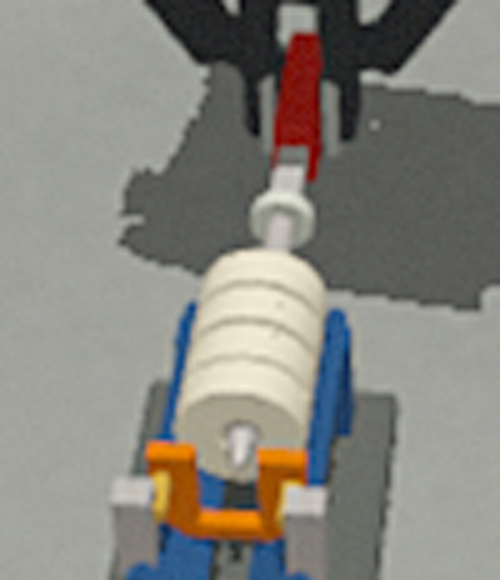

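View pics/tc3.png

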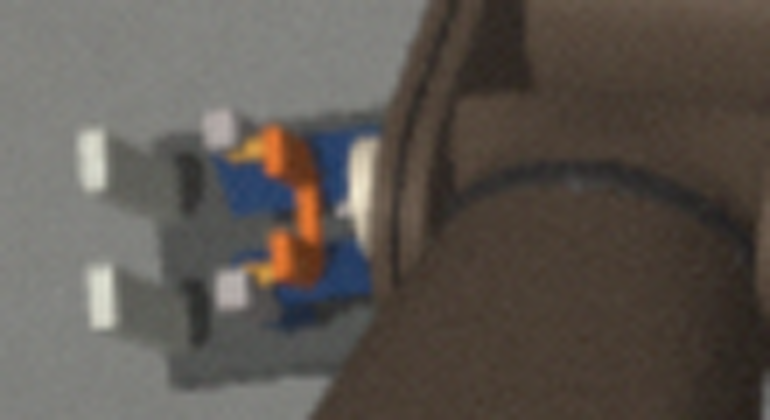

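The tip has come out of ring 4's hole, centred at (240,440). I'll advance until the collar starts closing the set, short of the pad.

```bash
python3 -m creep '[0.15,0,0,0,0.3,0,0,0,0.45,0,0,0,0.6,0,0,0,0.75,0,0,0,0.9,0,0,0,1.05,0,0,0,1.2,0,0,0,1.3,0,0,0,1.4,0,0,0,1.5,0,0,0,1.6,0,0,0,1.7,0,0,0,1.8,0,0,0,1.9,0,0,0,2.0,0,0,0,2.1,0,0,0,2.1,0,0,0]'; python3 chk.py 4
```

```text
time: 15.68
eef_pos: [0.5935, 0.114, 0.0079]
tcp_rot: [0.662, 0.75, 0.0, -0.0]
contact_force: [-0.1, -0.7, -1.6]
opening: 0.174
t 15.6833 tip [0.5722 0.2841 0.0644] yaw 97.11640112759676 axis off x (tcp,tip) [np.float64(-0.00018580060931483455), np.float64(-0.0002449019256278717)] F [-0.0686 -0.6923 -1.5777] [-0.1483  0.0595 -0.0165] [262.6405 408.4399] [135.3455 246.6657]
```

View pics/sc4.png

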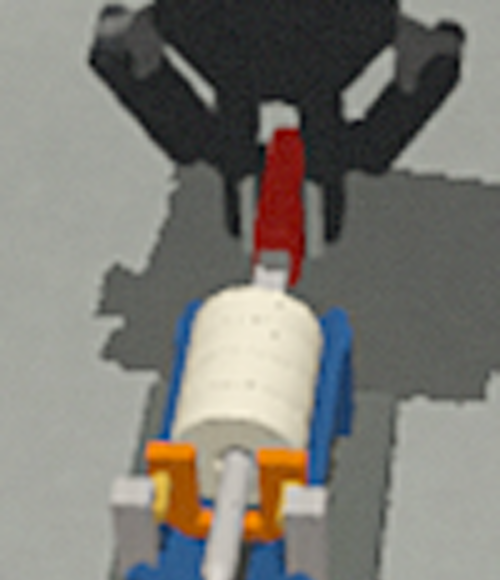

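The set has closed up in front of the collar and ring 4 is just short of the pad (about 12 mm). Feeling forward in small steps.

```bash
cat > f.py <<'E'
from h import *
s=ctrl.get_state();M=R.from_quat(s["tcp_rot"]).as_matrix()
print("Ftool",(M.T@s["contact_force"]).round(2),"tq",s["wrist_torque"].round(2),"pos",s["eef_pos"].round(4),s["time"])
E
python3 -m creep '[0.06,0,0,0,0.12,0,0,0,0.18,0,0,0,0.24,0,0,0,0.3,0,0,0,0.3,0,0,0]'; python3 f.py
python3 -m creep '[0.02,0,0,0,0.04,0,0,0,0.04,0,0,0]'; python3 f.py
```

```text
time: 16.28
eef_pos: [0.5927, 0.1213, 0.0079]
tcp_rot: [0.662, 0.75, 0.0, -0.0]
contact_force: [0.6, -0.6, -1.1]
opening: 0.172
Ftool [-0.7   0.49  1.12] tq [-0.26 -0.05 -0.02] pos [0.5927 0.1213 0.0079] 16.2833
time: 16.53
eef_pos: [0.5926, 0.122, 0.0079]
tcp_rot: [0.662, 0.75, 0.0, -0.0]
contact_force: [0.3, -1.4, -1.6]
opening: 0.173
Ftool [-1.45  0.09  1.59] tq [-0.32 -0.03 -0.01] pos [0.5926 0.122  0.0079] 16.5333
```

```bash
for i in 1 2; do :; done
python3 -m creep '[0.02,0,0,0,0.04,0,0,0,0.04,0,0,0]' >/dev/null; python3 f.py
python3 -m creep '[0.02,0,0,0,0.04,0,0,0,0.04,0,0,0]' >/dev/null; python3 f.py
```

```text
Ftool [-1.85 -0.25  1.14] tq [-0.28 -0.02  0.02] pos [0.5924 0.123  0.0079] 16.7833
Ftool [-0.65 -0.53  1.47] tq [-0.3  -0.04  0.03] pos [0.5923 0.124  0.0079] 17.0333
```

```bash
python3 -m creep '[0.02,0,0,0,0.04,0,0,0,0.04,0,0,0]' >/dev/null; python3 f.py
python3 -m creep '[0.02,0,0,0,0.04,0,0,0,0.04,0,0,0]' >/dev/null; python3 f.py
```

```text
Ftool [-0.8   0.3   1.83] tq [-0.3  -0.06 -0.04] pos [0.5922 0.125  0.0079] 17.2833
Ftool [-3.49 -0.28  1.51] tq [-0.68 -0.01  0.07] pos [0.5922 0.1254 0.0079] 17.5333
```

```bash
python3 chk.py 5
```

```text
t 17.5333 tip [0.5709 0.2956 0.0643] yaw 97.13269248403886 axis off x (tcp,tip) [np.float64(-6.979760738468066e-05), np.float64(-0.0001780392864412228)] F [ 0.1562 -3.4973 -1.5097] [-0.6773 -0.0144  0.0692] [261.4915 414.6707] [130.4684 247.2507]
```

View pics/sc5.png

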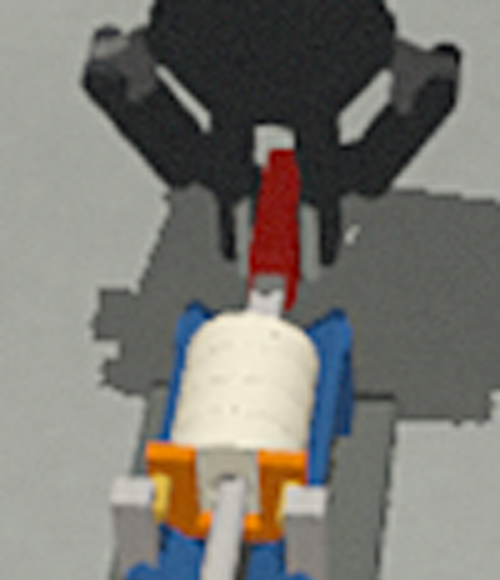

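Contact: ring 4 touches the orange pad and the force rises (tool x −3.5 N, moment −0.68). Pressing on in 0.5 mm steps.

```bash
python3 -m creep '[0.01,0,0,0,0.02,0,0,0,0.02,0,0,0]' >/dev/null; python3 f.py
```

```text
Ftool [-6.38 -0.08  1.21] tq [-0.91 -0.11  0.06] pos [0.5922 0.1257 0.008 ] 17.8833
```

```bash
python3 -m creep '[0.008,0,0,0,0.016,0,0,0,0.016,0,0,0]' >/dev/null; python3 f.py;python3 -m creep '[0,0,0,0,0,0,0,0]' >/dev/null; python3 f.py
```

```text
Ftool [-7.06 -0.99  0.94] tq [-1.02 -0.07  0.04] pos [0.5921 0.1258 0.008 ] 18.1333
Ftool [-6.72 -0.2  -0.24] tq [-1.07 -0.05  0.06] pos [0.5921 0.1258 0.008 ] 18.3
```

```bash
python3 -m creep '[0.01,0,0,0,0.02,0,0,0,0.02,0,0,0]' >/dev/null; python3 f.py;python3 -m creep '[0,0,0,0,0,0,0,0]' >/dev/null; python3 f.py;python3 -m creep '[0,0,0,0,0,0,0,0,0,0,0,0]' >/dev/null; python3 f.py; python3 chk.py 6
```

```text
Ftool [-7.37  0.13 -0.02] tq [-1.21 -0.05  0.05] pos [0.5921 0.1259 0.008 ] 18.55
Ftool [-7.4  -1.08  1.3 ] tq [-1.18 -0.06  0.08] pos [0.5921 0.1259 0.008 ] 18.7167
Ftool [-7.28 -0.67  0.46] tq [-1.22 -0.06  0.08] pos [0.5921 0.1259 0.008 ] 18.9667
t 18.9667 tip [0.5708 0.296  0.0641] yaw 97.14380769802268 axis off x (tcp,tip) [np.float64(-5.644596080511821e-05), np.float64(-0.00019821466938596544)] F [ 0.2368 -7.3079 -0.4408] [-1.2218 -0.0553  0.0836] [261.4663 414.9923] [130.3041 247.2946]
```

View pics/sc6.png

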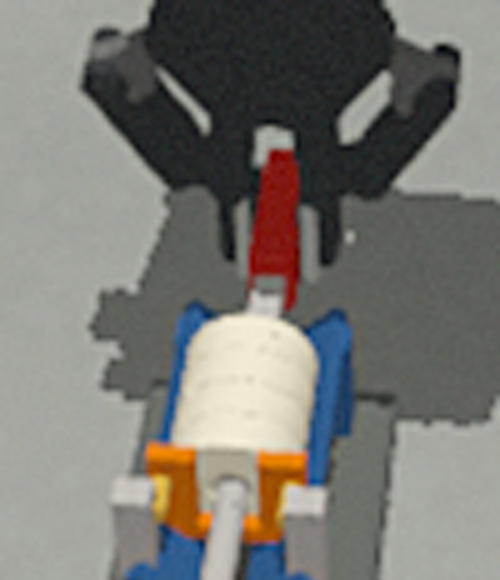

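```bash
python3 -m creep '[0.015,0,0,0,0.03,0,0,0,0.03,0,0,0]' >/dev/null; python3 f.py;python3 -m creep '[0,0,0,0,0,0,0,0,0,0,0,0]' >/dev/null; python3 f.py;python3 -m creep '[0,0,0,0,0,0,0,0]' >/dev/null; python3 f.py
```

```text
Ftool [-8.67 -0.41  1.69] tq [-1.51 -0.06  0.1 ] pos [0.5921 0.1261 0.008 ] 19.3167
Ftool [-9.33 -0.96  1.24] tq [-1.41 -0.04  0.08] pos [0.5921 0.1261 0.008 ] 19.5667
Ftool [-7.62 -0.96  0.18] tq [-1.44 -0.06  0.07] pos [0.5921 0.1261 0.008 ] 19.7333
```

Held at about 8.5 N total, roughly 7 N on the pad, for over 0.5 s. Next I back off a little, grip harder and lift straight up.

```bash
python3 -m creep '[-0.05,0,0,0,-0.1,0,0,0,-0.13,0,0,0,-0.13,0,-0.02,0,-0.13,0,-0.06,0,-0.13,0,-0.1,0,-0.13,0,-0.15,0,-0.13,0,-0.2,0,-0.13,0,-0.3,0,-0.13,0,-0.4,0,-0.13,0,-0.5,0,-0.13,0,-0.6,0,-0.13,0,-0.7,0,-0.13,0,-0.8,0,-0.13,0,-0.8,0,-0.13,0,-0.8,0]' 255 120; python3 f.py; python3 chk.py 7
```

```text
time: 21.07
eef_pos: [0.5924, 0.1248, 0.0282]
tcp_rot: [0.662, 0.75, 0.0, 0.0]
contact_force: [-0.3, -0.1, -2.8]
opening: 0.168
Ftool [-0.1  -0.28  2.77] tq [-0.24 -0.04 -0.04] pos [0.5924 0.1248 0.0282] 21.0667
t 21.0667 tip [0.5712 0.295  0.0847] yaw 97.10863881865319 axis off x (tcp,tip) [np.float64(7.684817237341157e-05), np.float64(4.1160679188467775e-05)] F [-0.2681 -0.1375 -2.7667] [-0.2351 -0.0444 -0.0404] [260.7193 405.5846] [127.51   245.7563]
```

View pics/sc7.png

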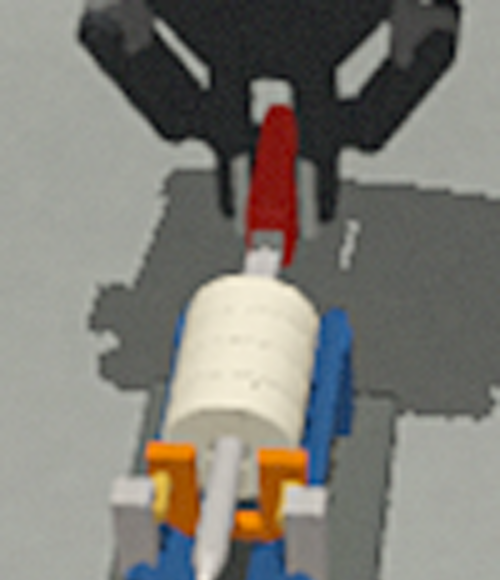

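All four rings are rising on the rod, and the load fits rod plus rings. Lifting on to about 95 mm.

```bash
python3 -m creep '[0,0,-0.15,0,0,0,-0.35,0,0,0,-0.55,0,0,0,-0.75,0,0,0,-0.95,0,0,0,-1.15,0,0,0,-1.35,0,0,0,-1.55,0,0,0,-1.75,0,0,0,-1.95,0,0,0,-2.15,0,0,0,-2.35,0,0,0,-2.55,0,0,0,-2.7,0,0,0,-2.8,0,0,0,-2.8,0,0,0,-2.8,0]'; python3 f.py; python3 chk.py 8
```

```text
time: 22.58
eef_pos: [0.5922, 0.1248, 0.0979]
tcp_rot: [0.662, 0.75, 0.0, 0.0]
contact_force: [-1.1, 0.0, -3.6]
opening: 0.165
Ftool [ 0.16 -1.14  3.65] tq [-0.28 -0.06  0.07] pos [0.5922 0.1248 0.0979] 22.5833
t 22.5833 tip [0.571  0.295  0.1544] yaw 97.11113887713371 axis off x (tcp,tip) [np.float64(-0.00013390845111582728), np.float64(-0.0001771369916404586)] F [-1.1471  0.0154 -3.6469] [-0.2835 -0.0619  0.0672] [258.3343 373.8792] [115.559  240.8062]
```

View pics/sc8.png

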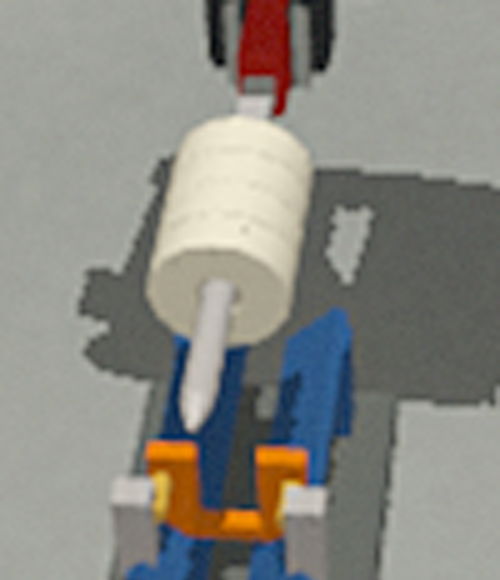

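The four rings hang together on the spindle, clear of the cradle, with ring 4's face at (225,295) and the tip at (192,430). Carrying back slowly.

```bash
python3 -m creep '[-0.1,-0.02,-0.05,0,-0.3,-0.06,-0.1,0,-0.6,-0.12,-0.15,0.01,-1,-0.2,-0.2,0.02,-1.5,-0.3,-0.2,0.03,-2.1,-0.42,-0.2,0.05,-2.8,-0.56,-0.2,0.06,-3.5,-0.7,-0.2,0.08,-4.2,-0.84,-0.2,0.1,-4.9,-0.98,-0.2,0.11,-5.6,-1.12,-0.2,0.13,-6.3,-1.26,-0.2,0.14,-7,-1.4,-0.2,0.16,-7.7,-1.54,-0.2,0.18,-8.4,-1.68,-0.2,0.19,-9.1,-1.82,-0.2,0.2,-9.7,-1.94,-0.2,0.22,-10.2,-2.04,-0.2,0.23,-10.6,-2.12,-0.2,0.24,-10.8,-2.16,-0.2,0.25]'; python3 f.py
```

```text
time: 24.35
eef_pos: [0.5718, -0.1517, 0.103]
tcp_rot: [0.671, 0.742, -0.0, 0.0]
contact_force: [-0.4, -0.0, -3.4]
opening: 0.166
Ftool [ 0.01 -0.43  3.37] tq [-0.27 -0.05 -0.07] pos [ 0.5718 -0.1517  0.103 ] 24.35
```

```bash
python3 -m creep '[-0.1,-0.02,0,0,-0.3,-0.05,0,0,-0.6,-0.1,0,0.01,-1,-0.17,0,0.02,-1.5,-0.26,0,0.03,-2.1,-0.36,0,0.05,-2.7,-0.46,0,0.06,-3.3,-0.57,0,0.08,-3.9,-0.67,0,0.09,-4.5,-0.78,0,0.1,-5,-0.87,0,0.11,-5.5,-0.95,0,0.12,-5.9,-1.02,0,0.13,-6.1,-1.06,0,0.14,-6.2,-1.07,0,0.14,-6.2,-1.07,0,0.14,-6.2,-1.07,0,0.14,-6.2,-1.07,0,0.14]'
python3 - <<'E'
from h import *
np.set_printoptions(precision=4,suppress=True)
s=ctrl.get_state();T=s["eef_pos"];M=R.from_quat(s["tcp_rot"]).as_matrix()
p=T.copy();p[2]+=.0565;tip=p+M[:,0]*.1715
d=M.T@(np.array([.5606,-.3104,T[2]])-T)
print(T,"yaw",np.degrees(np.arctan2(M[1,0],M[0,0])),"to go units",d/.025,"tip",tip,px("side",tip),px("top",tip),"collar",px("side",p+M[:,0]*.0585))
im=imaging.read_camera("side"); cv2.imwrite("pics/sd1.png",cv2.resize(im[130:290,270:400],None,fx=3.7,fy=3.7,interpolation=cv2.INTER_CUBIC)[:,:,::-1])
im=imaging.read_camera("top"); cv2.imwrite("pics/td1.png",cv2.resize(im[225:285,295:395],None,fx=8,fy=8,interpolation=cv2.INTER_CUBIC)[:,:,::-1])
E
```

```text
time: 25.85
eef_pos: [0.5613, -0.306, 0.1028]
tcp_rot: [0.674, 0.738, 0.0, -0.0]
contact_force: [0.1, 0.3, -3.1]
opening: 0.167
[ 0.5613 -0.306   0.1028] yaw 95.20504808533667 to go units [-0.1728 -0.0443 -0.0001] tip [ 0.5458 -0.1352  0.1594] [328.3163 214.6507] [313.779  251.9036] collar [332.6814 187.1706]
```

View pics/sd1.png

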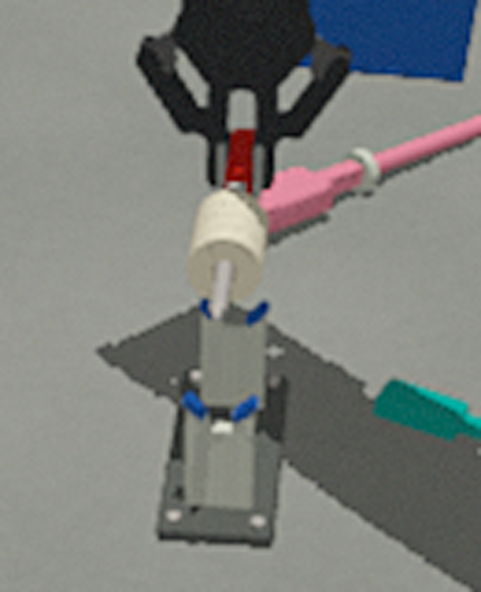

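View pics/td1.png

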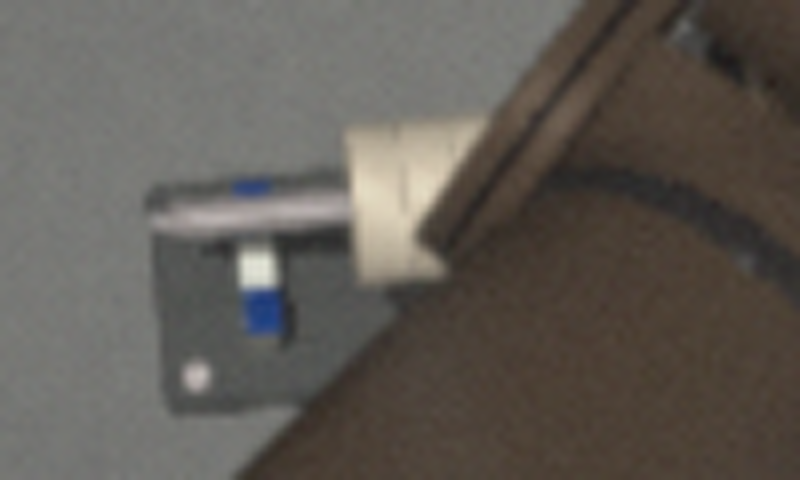

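Rod and tip match prediction within 0.7 px. The rings are closed up near the collar (far face at top (352,205)), well short of the far fork. Small correction, then a partial descent.

```bash
python3 -m creep '[-0.08,-0.02,0,0,-0.17,-0.05,0.1,0,-0.17,-0.05,0.3,0,-0.17,-0.05,0.5,0,-0.17,-0.05,0.7,0,-0.17,-0.05,0.9,0,-0.17,-0.05,1.1,0,-0.17,-0.05,1.3,0,-0.17,-0.05,1.5,0,-0.17,-0.05,1.7,0,-0.17,-0.05,1.9,0,-0.17,-0.05,2.1,0,-0.17,-0.05,2.3,0,-0.17,-0.05,2.4,0,-0.17,-0.05,2.5,0,-0.17,-0.05,2.5,0,-0.17,-0.05,2.5,0]'
python3 - <<'E'
from h import *
np.set_printoptions(precision=4,suppress=True)
s=ctrl.get_state();T=s["eef_pos"];M=R.from_quat(s["tcp_rot"]).as_matrix()
print(T,"yaw",np.degrees(np.arctan2(M[1,0],M[0,0])),s["contact_force"])
im=imaging.read_camera("side"); cv2.imwrite("pics/sd2.png",cv2.resize(im[170:290,290:380],None,fx=4.9,fy=4.9,interpolation=cv2.INTER_CUBIC)[:,:,::-1])
im=imaging.read_camera("top"); cv2.imwrite("pics/td2.png",cv2.resize(im[225:285,295:395],None,fx=8,fy=8,interpolation=cv2.INTER_CUBIC)[:,:,::-1])
E
```

```text
time: 27.37
eef_pos: [0.5604, -0.3111, 0.0404]
tcp_rot: [0.675, 0.738, 0.0, -0.0]
contact_force: [0.7, 0.6, -2.6]
opening: 0.166
[ 0.5604 -0.3111  0.0404] yaw 95.16123687710873 [ 0.7202  0.6351 -2.5599]
```

View pics/sd2.png

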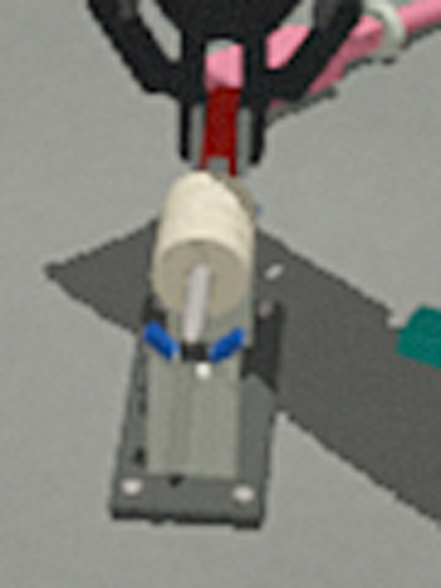

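View pics/td2.png

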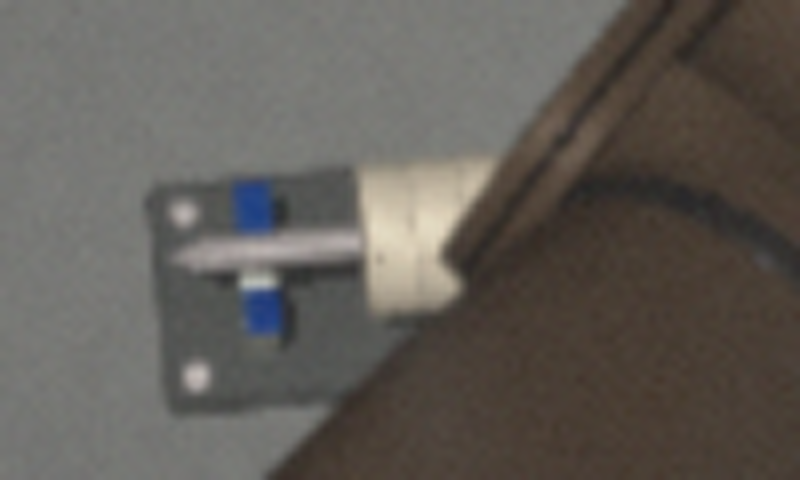

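The tip lies over the far fork's slot and everything is lined up as at the grasp. Lowering the last 26 mm gently.

```bash
python3 -m creep '[0,0,0.1,0,0,0,0.2,0,0,0,0.3,0,0,0,0.4,0,0,0,0.5,0,0,0,0.6,0,0,0,0.7,0,0,0,0.78,0,0,0,0.84,0,0,0,0.9,0,0,0,0.9,0,0,0,0.9,0]'; python3 f.py
python3 -m creep '[0,0,0.03,0,0,0,0.06,0,0,0,0.1,0,0,0,0.14,0,0,0,0.14,0,0,0,0.14,0]'; python3 f.py
python3 - <<'E'
from h import *
im=imaging.read_camera("side"); cv2.imwrite("pics/sd3.png",cv2.resize(im[170:290,290:380],None,fx=4.9,fy=4.9,interpolation=cv2.INTER_CUBIC)[:,:,::-1])
im=imaging.read_camera("top"); cv2.imwrite("pics/td3.png",cv2.resize(im[225:285,295:395],None,fx=8,fy=8,interpolation=cv2.INTER_CUBIC)[:,:,::-1])
E
```

```text
time: 28.47
eef_pos: [0.5604, -0.3111, 0.0178]
tcp_rot: [0.675, 0.738, -0.0, -0.0]
contact_force: [-0.1, 0.0, -2.9]
opening: 0.164
Ftool [ 0.05 -0.06  2.88] tq [-0.24 -0.03 -0.02] pos [ 0.5604 -0.3111  0.0178] 28.4667
time: 28.97
eef_pos: [0.5604, -0.3111, 0.0144]
tcp_rot: [0.675, 0.738, 0.0, -0.0]
contact_force: [-0.3, 0.2, -3.1]
opening: 0.167
Ftool [ 0.25 -0.24  3.15] tq [-0.21 -0.02  0.02] pos [ 0.5604 -0.3111  0.0144] 28.9667
```

View pics/sd3.png

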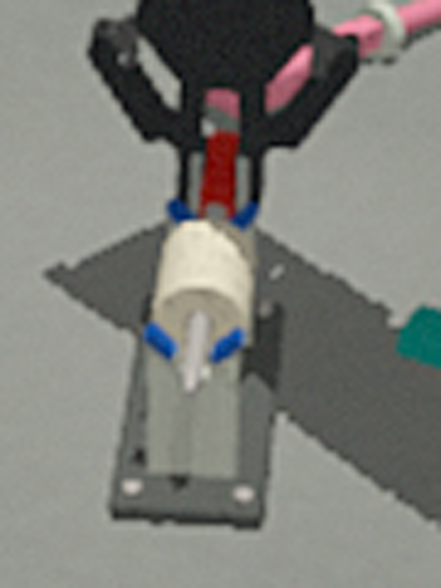

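View pics/td3.png

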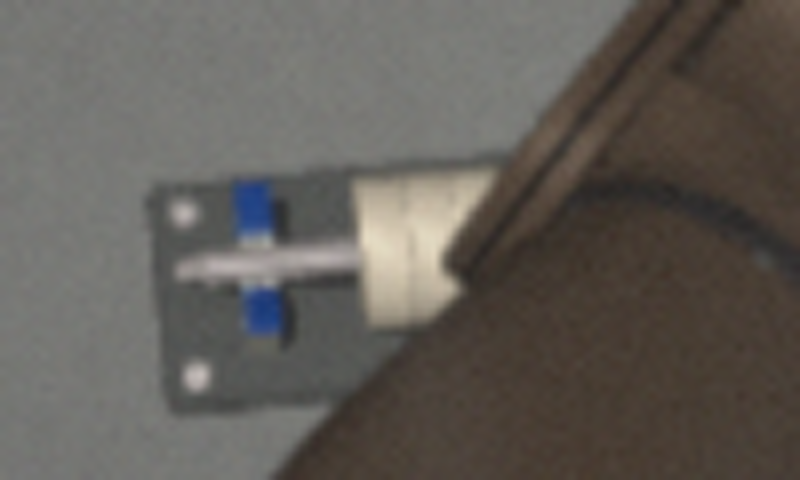

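The rod sits in both slots, but the arm still carries its weight. Lowering until it is taken up.

```bash
python3 -m creep '[0,0,0.02,0,0,0,0.03,0,0,0,0.03,0]'>/dev/null; python3 f.py
python3 -m creep '[0,0,0.01,0,0,0,0.02,0,0,0,0.02,0]'>/dev/null; python3 f.py
python3 -m creep '[0,0,0.01,0,0,0,0.02,0,0,0,0.02,0]'>/dev/null; python3 f.py
```

```text
Ftool [0.48 0.89 1.54] tq [-0.03  0.13  0.02] pos [ 0.5605 -0.3111  0.014 ] 29.3167
Ftool [ 2.12 -2.65 -2.5 ] tq [0.29 0.29 0.06] pos [ 0.5605 -0.3111  0.0139] 29.5667
Ftool [ 1.71 -3.13 -5.64] tq [0.44 0.42 0.09] pos [ 0.5606 -0.3112  0.0138] 29.8167
```

Weight taken. I ease off slightly, open, check, then rise.

```bash
python3 -m creep '[0,0,-0.02,0,0,0,-0.03,0,0,0,-0.03,0]'>/dev/null; python3 f.py
python3 -m creep '[0,0,0,0,0,0,0,0,0,0,0,0,0,0,0,0,0,0,0,0,0,0,0,0,0,0,0,0,0,0,0,0]' 0 20; python3 f.py
python3 -m creep '[0,0,-0.1,0,0,0,-0.3,0,0,0,-0.6,0,0,0,-1,0,0,0,-1.5,0,0,0,-2.1,0,0,0,-2.7,0,0,0,-3.3,0,0,0,-3.9,0,0,0,-4.4,0,0,0,-4.8,0,0,0,-5,0,0,0,-5,0,0,0,-5,0]' 0
python3 - <<'E'
from h import *
im=imaging.read_camera("side"); cv2.imwrite("pics/sd4.png",cv2.resize(im[170:290,290:380],None,fx=4.9,fy=4.9,interpolation=cv2.INTER_CUBIC)[:,:,::-1])
E
```

```text
Ftool [ 2.13 -2.29 -4.82] tq [0.42 0.43 0.12] pos [ 0.5606 -0.3112  0.0139] 30.0667
time: 30.73
eef_pos: [0.5604, -0.3111, 0.0134]
tcp_rot: [0.675, 0.738, 0.0, 0.0]
contact_force: [-0.1, -0.2, -0.3]
opening: 0.998
Ftool [-0.19 -0.08  0.29] tq [ 0.02 -0.01  0.04] pos [ 0.5604 -0.3111  0.0134] 30.7333
time: 31.9
eef_pos: [0.5603, -0.311, 0.1383]
tcp_rot: [0.675, 0.738, -0.0, -0.0]
contact_force: [-1.0, -0.0, -0.5]
opening: 1.003
```

View pics/sd4.png

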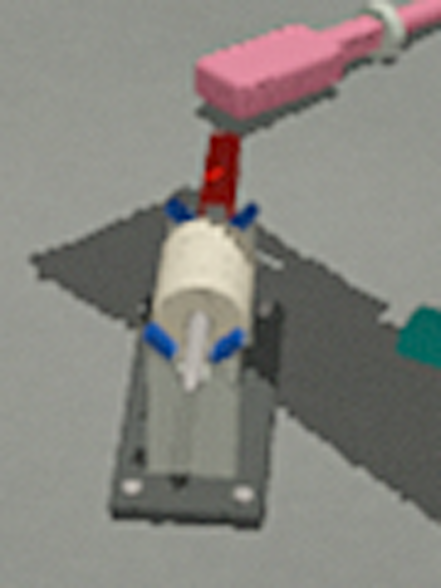

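The rod lies in both forks with the rings on it. I'll move the arm aside for a top-view check.

```bash
python3 -m creep '[-0.5,0,0,0,-1.5,0,0,0,-2.5,0,0,0,-3.5,0,0,0,-4.5,0,0,0,-5.5,0,0,0,-6.5,-0.5,0,0,-7.5,-1,0,0,-8,-1.5,0,0,-8,-2,0,0,-8,-2,0,0,-8,-2,0,0]' 0
python3 - <<'E'
from h import *
np.set_printoptions(precision=4,suppress=True)
im=imaging.read_camera("top"); cv2.imwrite("pics/td5.png",cv2.resize(im[225:285,300:410],None,fx=7,fy=7,interpolation=cv2.INTER_CUBIC)[:,:,::-1])
sd=imaging.read_camera("side"); cv2.imwrite("pics/sd5.png",sd[:,:,::-1])
red=(im[:,:,0]>120)&(im[:,:,1]<80)&(im[:,:,2]<80); red[:240]=0;red[265:]=0;red[:,:370]=0;red[:,412:]=0
ys,xs=np.nonzero(red);print(xs.min(),xs.max(),at("top",(xs.min()-.5,252),.084),at("top",(xs.max()+.5,250),.084))
E
```

```text
time: 32.95
eef_pos: [0.5279, -0.5139, 0.1378]
tcp_rot: [0.675, 0.738, 0.0, -0.001]
contact_force: [1.8, 0.4, -0.4]
opening: 0.999
380 403 [ 0.5565 -0.2838  0.084 ] [ 0.5611 -0.3386  0.084 ]
```

View pics/td5.png

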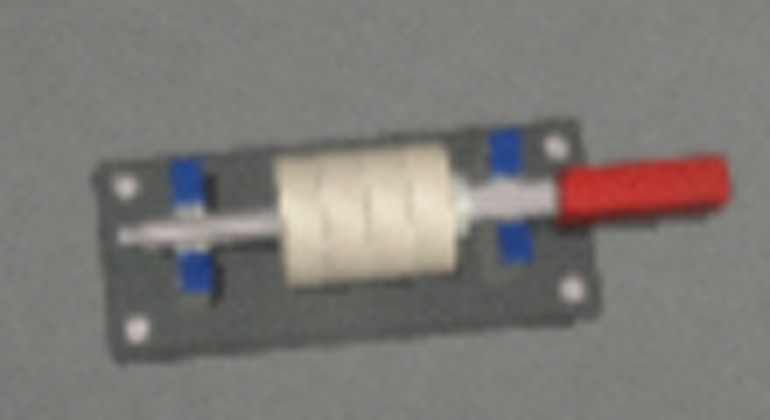

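View pics/sd5.png

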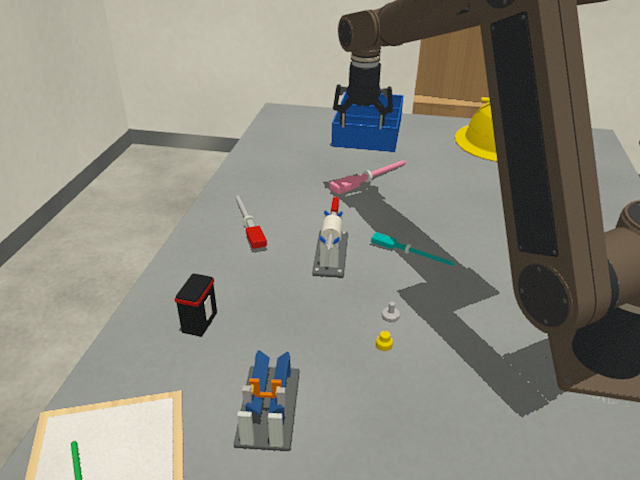

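The rod is back in both forks, its handle at the same pixels as at the start (columns 380–403). The four rings sit against the collar at top crop (285–455), and the cradle is empty. Bystanders look unmoved. Handing in.

```bash
python3 -m creep '[0,0,0,0,0,0,0,0,0,0,0,0]'; python3 -c "
from plant import ctrl
print(ctrl.sign_off())"
```

```text
time: 33.3
eef_pos: [0.5293, -0.514, 0.1386]
tcp_rot: [0.674, 0.739, 0.0, 0.0]
contact_force: [-0.5, 0.1, 0.0]
opening: 0.999
the job is handed in; nothing more can be done
None
```

The job is done and handed in at 33.3 s. I threaded the rod through all four rings and pressed the set onto the pad. Then I lifted the rings out together and hung the rod back in both forks.

- **Pressing force:** The wrist read about 7.5 to 9.3 N for over 0.5 s. About 1 to 2 N of that was friction felt before contact, so I estimate about 7 N on the pad. I have no direct reading of the force on the rings or the pad.
- **Last pictures:** The rod lies in both forks, with its handle at the same pixels as at the start. All four rings sit together against the collar, short of the far fork, and the cradle is empty. The battery pack, nut and plug look unmoved. The gripper is open and clear of everything.
- **What disagreed:**
  - The reported TCP height was about 38 mm lower than the side camera showed, so my first close shut on air above the handle. I corrected for that in every later move.
  - The top camera also read about 1 to 1.6 mm low in x compared with the robot and the side camera.

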